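# Close up the optician's frame-warming bench

### The arm

A 7-joint arm with a two-finger parallel gripper is mounted at the origin on the work surface. World frame = base frame: x ahead of the robot, y to its left, z up, the work surface at z = 0. Lengths are in m, angles in degrees, forces in N, time in s.
With the tool pointing down it reaches from about 0.35 to 0.775 m from the base axis. Payload 3.1 kg.
Tool frame: the origin (TCP) lies at the very end of the fingers, on their centre line; the grasp point (between the pads) lies 19 mm behind it; z points along the fingers, y is the direction in which the jaws open and shut (so a half turn about z gives the same grasp; the last joint's range is limited). The gripper opens to 85 mm and grips with 20 to 120 N. Pads are 22 mm wide; open, the fingers measure 114 mm over their backs; the gripper's body (76 mm by 85 mm) begins 54 mm behind the grasp point. The pads swing forward as they close: fully open they stand 13 mm farther back than shut.
Start: joints at [-74.582, 17.813, 0.802, 86.603, -0.252, 75.585, -1.558], TCP at [0.168, 0.524, 0.231] pointing down, gripper open.
Joint ranges: [-154.91, 154.91], [-16.99, 109.72], [-72.82, 74.43], [7.12, 147.25], [-82.49, 262.49], [11.32, 116.49], [-174.64, 174.64]. Speed limits (degrees/s): [159.86, 159.86, 180, 180, 180, 180, 180].

### API

Orientations are given as [roll, pitch, yaw] about the fixed x, y, z axes, in that order (R = Rz(yaw) Ry(pitch) Rx(roll)).
In Python, from bench import ctrl gives the robot as it stands. The module is installed in compiled form; this text tells all that it offers.
- The arm moves only by the tool send_rows, never from a script. Its argument "moves" is a list that holds one entry, the list of rows, each a list of 5 numbers: the shift along the tool's x, y, z in cm, then the turn about the tool's z in degrees, then the finger opening in cm, from 0 to 8.54. In form: [[[dx, dy, dz, roll, jaw], ...]]. A call has 1 to 10 rows; each row shifts and turns the commanded pose from where the row before left it, along the tool's axes as they then stand; what a row does not reach is not made up. A row lasts 1/10 s, in which the tool goes at most 50 mm and 8.59 degrees, less where a joint would pass 70% of its speed; a pose out of reach is approached as far as the arm can. A call with a gripper value outside its range is refused whole. The fingers move at their own pace and stop on an object; "force" is the grip in N (left out, the last holds). Time passes only in rows, so rows that do not move let the fingers close. It gives the time, the measured TCP pose, the force and the opening at its end, in the units of the state.
- ctrl.get_state(): the state, without advancing time (a new reading comes with each control period).
- ctrl.read_camera(name): name is "side" or "top"; returns (picture, depth): 400x640x3 uint8, red, green, blue; 400x640 float32, m along the optical axis (not along the pixel's ray), 0 where there is no reading.
- ctrl.calibration(name): a dict with "intrinsics" (3x3 intrinsics, pixels), "view" (4x4, takes a point from world to camera coordinates). Camera axes: x right, y down, z forward; pixel columns grow to the right and rows downward; lengths in m; the calibration is good to about 2 mm. A picture is of the moment at which its call begins. calibration takes no time and is no camera call.
- ctrl.finish_job(): hands the job in, once; it reports no verdict.
The state is a dict: "t": time; "joints": joint angles; "dq": joint speeds; "joint_efforts": joint torques, N m; "ee_pos": TCP position; "ee_rot": TCP orientation; "ft_force": force on the tool from outside, world axes, zero at the start; "ft_torque": the same for the moment, N m; "finger_gap": finger opening in m.
Only numpy, scipy, OpenCV 4.12 (cv2) and the standard library are available. Lean on these libraries where they do the work, as an engineer would, in place of code of your own. Each camera call takes 0.05 s, during which the arm holds its last target.

### The job

Close up the fitting bench for the night: with the stirrer, stir the beads in the frame warmer's pan loose, sweeping its foot low through the beads and round the whole pan at least three times, and hang the stirrer back in its rest. Then cover the pan with its large lid, and put every other lid lying about on the container whose shape and size it fits, fully home (a container whose lid is missing stays open). Keep all the beads in the pan and leave the spectacles, the bottle and the screwdriver where they are.

Things in the scene. Friction and masses are not known exactly. Their poses are not given: they have to be found in the camera images.
- pan_floor (a point): centre of the inner floor of the bead pan, 36 mm above the table. The pan is round, of aluminium, 140 mm across outside, 132 mm inside, its inside 48 mm deep, fixed on a low grey square frame warmer (160 mm square, 30 mm high) that does not move. Axes: z up, x from the warmer's dial side (near the robot) to its far side
- pan_rim (a point): centre of the pan's mouth, 84 mm above the table, 48 mm above its inner floor
- rest_seat (a point): the stirrer's rest: two notched steel posts 90 mm apart along x, 10 mm thick along x, 44 mm wide, tops 137 mm above the table, on a 130 x 70 mm black foot that does not move. The point is where the middle of the stirrer's bar sits, midway between the posts, 124 mm above the table; the notches (floor at 118 mm, 20 mm wide there, flaring to 27 mm) run along x, the bar lies in them along x
- rest: the foot of the stirrer's rest; origin under its centre, on the table; its x axis runs from post to post
- stirrer: T-shaped stirrer: a black bar 130 mm long, 12 mm square, along its x axis, and from the bar's middle a 10 mm steel rod down to a 22 mm wide round foot. Origin: centre of the bar, z up; the foot's end lies 95 mm below. It hangs by the bar in the rest, and the bar is taken from above, between the posts
- stirrer_tip (a point): centre of the end face of the stirrer's foot, 95 mm below the bar's centre
- tin: round aluminium tin, 84 mm across, 55 mm high, wall 4 mm. Stands loose on the table, open at the top. Origin: centre of its underside, z up. 
- tub: square aluminium tub, 84 x 84 mm, 55 mm high, wall 4 mm. Stands loose on the table, open at the top. Origin: centre of its underside, z up. x and y along its sides
- case: oblong aluminium case, 130 mm (x) by 62 mm (y), 50 mm high, wall 4 mm. Stands loose on the table, open at the top. Origin: centre of its underside, z up. 
- tin_rim (a point): centre of the tin's mouth, 55 mm above its origin
- tub_rim (a point): centre of the tub's mouth, 55 mm above its origin
- case_rim (a point): centre of the case's mouth, 50 mm above its origin
- pan_lid: large round lid, of the bead pan: a bare aluminium lid: a 4 mm thick plate with a 9 mm deep plug under it and a black knob on top. Origin: centre of the plug's underside, z up; it lies on the plug, so the plate's top is 13 mm and the knob's top 41 mm above the origin. Plate 146 mm across, plug 125 mm, knob round, 20 mm across
- tin_lid: small round lid, of the tin (may be absent): a bare aluminium lid: a 4 mm thick plate with a 9 mm deep plug under it and a black knob on top. Origin: centre of the plug's underside, z up; it lies on the plug, so the plate's top is 13 mm and the knob's top 41 mm above the origin. Plate 88 mm across, plug 70 mm, knob round, 20 mm across
- tub_lid: square lid, of the tub (may be absent): a bare aluminium lid: a 4 mm thick plate with a 9 mm deep plug under it and a black knob on top. Origin: centre of the plug's underside, z up; it lies on the plug, so the plate's top is 13 mm and the knob's top 41 mm above the origin. Plate 88 mm square, plug 70 mm square, knob 34 mm along x by 14 mm along y
- case_lid: oblong lid, of the case (may be absent): a bare aluminium lid: a 4 mm thick plate with a 9 mm deep plug under it and a black knob on top. Origin: centre of the plug's underside, z up; it lies on the plug, so the plate's top is 13 mm and the knob's top 41 mm above the origin. Plate 134 x 66 mm, plug 116 mm (x) by 48 mm (y), knob 34 mm along x by 14 mm along y
- spectacles: a pair of black spectacles lying flat, bystander; origin at the bridge
- spray: small bottle, 38 mm across, 85 mm high, bystander; origin under its centre
- screwdriver: screwdriver 150 mm long lying on the table, bystander
- bead0_center (a point): centre of one of five loose amber glass beads, 20 mm across, lying in the pan
- bead1_center (a point): centre of one of five loose amber glass beads, 20 mm across, lying in the pan
- bead2_center (a point): centre of one of five loose amber glass beads, 20 mm across, lying in the pan
- bead3_center (a point): centre of one of five loose amber glass beads, 20 mm across, lying in the pan
- bead4_center (a point): centre of one of five loose amber glass beads, 20 mm across, lying in the pan
There are look-alikes about, which are no part of the job. What is shaped like the tin but blue or turquoise is not meant.

How it is judged (in metres and radians):
On the way, in this order (a step that is already met when the one before it is completed fails the run):
1. the stirrer's foot is low in the pan, on its far side (horizontal distance between stirrer_tip and pan_floor below 0.062 m and z of stirrer_tip in the frame of pan_floor below 0.02 m and x of stirrer_tip in the frame of pan_floor above 0.015 m).
2. it has swept to the near side (horizontal distance between stirrer_tip and pan_floor below 0.062 m and z of stirrer_tip in the frame of pan_floor below 0.02 m and x of stirrer_tip in the frame of pan_floor below -0.015 m).
3. to the far side again (all of step 1).
4. to the near side again (all of step 2).
5. to the far side a third time (all of step 3).
6. to the near side a third time, at least three beads now lying 15 mm or more from where they were (all of step 4 and (distance of each of bead0_center, bead1_center, bead2_center from where it was at the start of the episode above 0.015 m or distance of each of bead0_center, bead1_center, bead3_center from where it was at the start of the episode above 0.015 m or distance of each of bead0_center, bead1_center, bead4_center from where it was at the start of the episode above 0.015 m or distance of each of bead0_center, bead2_center, bead3_center from where it was at the start of the episode above 0.015 m or distance of each of bead0_center, bead2_center, bead4_center from where it was at the start of the episode above 0.015 m or distance of each of bead0_center, bead3_center, bead4_center from where it was at the start of the episode above 0.015 m or distance of each of bead1_center, bead2_center, bead3_center from where it was at the start of the episode above 0.015 m or distance of each of bead1_center, bead2_center, bead4_center from where it was at the start of the episode above 0.015 m or distance of each of bead1_center, bead3_center, bead4_center from where it was at the start of the episode above 0.015 m or distance of each of bead2_center, bead3_center, bead4_center from where it was at the start of the episode above 0.015 m)).
7. the stirrer hangs in its rest, released (distance between stirrer and rest_seat below 0.015 m and angle between the x axis of stirrer and the x axis of rest, either way round below 0.15 rad and angle between stirrer's own z axis and vertical below 0.2 rad and linear speed of stirrer below 0.03 m/s and contact force between the fingers and stirrer below 0.1 N), for 0.3 s.
At the end, for the whole second after the job is handed in: Stirrer hung in its rest (bar within 15 mm of the seat and 0.15 rad); every lid present on its own container, within 10 mm of centre, plug 6 to 12 mm below the rim, level within 0.06 rad, at rest; all five beads in the pan; containers upright (distance between stirrer and rest_seat below 0.015 m and angle between the x axis of stirrer and the x axis of rest, either way round below 0.15 rad and angle between stirrer's own z axis and vertical below 0.2 rad and linear speed of each of stirrer, pan_lid, tin_lid, tub_lid, case_lid below 0.03 m/s and horizontal distance between pan_lid and pan_rim below 0.01 m and z of pan_lid in the frame of pan_rim between -0.012 and -0.006 m and angle between each of pan_lid, tin_lid, tub_lid, case_lid's own z axis and vertical below 0.06 rad and horizontal distance between tin_lid and tin_rim below 0.01 m and z of tin_lid in the frame of tin_rim between -0.012 and -0.006 m and horizontal distance between tub_lid and tub_rim below 0.01 m and z of tub_lid in the frame of tub_rim between -0.012 and -0.006 m and horizontal distance between case_lid and case_rim below 0.01 m and z of case_lid in the frame of case_rim between -0.012 and -0.006 m and horizontal distance between each of bead0_center, bead1_center, bead2_center, bead3_center, bead4_center and pan_floor below 0.066 m and z of each of bead0_center, bead1_center, bead2_center, bead3_center, bead4_center in the frame of pan_floor below 0.04 m and angle between each of tin, tub, case's own z axis and vertical below 0.1 rad); the robot touches nothing.
It fails at once if a bystander (spectacles, bottle, screwdriver) is shifted by more than 40 mm (distance of any of spectacles, spray, screwdriver from where it was at the start of the episode above 0.04 m).
Of tin_lid, tub_lid, case_lid only 2 to 3 are there at a start; the rules pass over those that are not, and their reading is None.
At some moment in a run one of tin, tub, case, pan_lid, tin_lid, tub_lid, case_lid may be knocked a few centimetres aside while the robot is not near it.
It also fails if it takes over 200 s, if anything falls off the work surface, if the arm or the gripper's body presses on something with over 40 N, if the wrist force passes 120 N, or if a joint passes its speed limit or range.

## Working session

There is one attempt and no reset: what is moved stays moved. The work goes in short steps, Python scripts to look and compute and a tool call to move; the robot and the scene stay as the last step left them, time stands still between calls to the robot, and variables do not carry over. Pictures are saved under pics/ and viewed, and the job is handed in when it is done.

Besides the shell and the picture viewer there is one more tool, called after ">>>" as name([rows], argument=value, ...), one row to a line, values as JSON. send_rows: Moves the arm, as the interface text tells. Its arguments: {"type":"object","properties":{"moves":{"type":"array","items":{"type":"array","items":{"type":"array","items":{"type":"number"}}}},"force":{"type":"number"}},"required":["moves"]}

```bash
mkdir -p pics; ls
cat > h.py <<'E'
from bench import ctrl
import numpy as np, cv2
def cam(n):
    p,d=ctrl.read_camera(n); c=ctrl.calibration(n)
    return p,d,np.array(c["intrinsics"]),np.array(c["view"])
def pts(d,K,V):
    h,w=d.shape; u,v=np.meshgrid(np.arange(w),np.arange(h))
    P=np.stack([(u-K[0,2])*d/K[0,0],(v-K[1,2])*d/K[1,1],d],-1)
    Vi=np.linalg.inv(V); return P@Vi[:3,:3].T+Vi[:3,3]
def ray(u,v,z,K,V):
    Vi=np.linalg.inv(V); o=Vi[:3,3]; r=Vi[:3,:3]@np.array([(u-K[0,2])/K[0,0],(v-K[1,2])/K[1,1],1.])
    return o+r*(z-o[2])/r[2]
def proj(P,K,V):
    q=V[:3,:3]@np.asarray(P)+V[:3,3]; return (K@q/q[2])[:2]
E
python3 - <<'E'
from h import *
for n in("top","side"):
    p,d,K,V=cam(n); np.savez(f"{n}0.npz",p=p,d=d,K=K,V=V)
    cv2.imwrite(f"pics/{n}0.png",p[:,:,::-1]); print(n,K,np.linalg.inv(V)[:3].round(3),(d==0).mean())
print(ctrl.get_state())
E
```

```text
pics
top [[446.79971139   0.         320.38270016]
 [  0.         446.79971139 203.63619556]
 [  0.           0.           1.        ]] [[ 0.021 -0.99   0.142  0.365]
 [-1.    -0.022 -0.006  0.061]
 [ 0.009 -0.142 -0.99   1.501]] 0.00387890625
side [[387.97848652   0.         324.92560112]
 [  0.         387.97848652 199.10427103]
 [  0.           0.           1.        ]] [[ 0.955 -0.235  0.183  0.352]
 [-0.297 -0.726  0.62  -0.629]
 [-0.013 -0.646 -0.763  0.922]] 0.0038671875
{'t': 0.1, 'joints': array([-74.58222883,  17.85735987,   0.80191453,  86.68469209,
        -0.25321301,  75.58517836,  -1.5580797 ]), 'dq': array([-0.09507837, -0.18411576,  0.04529712, -0.22489955,  0.05576297,
       -0.10073324, -0.08220854]), 'joint_efforts': array([ 6.92157482e-04, -3.80855298e+01,  1.46725536e-01, -2.31244665e+01,
        1.22898861e-02,  8.12254264e-03,  1.84339711e-05]), 'ee_pos': array([0.16797269, 0.52301373, 0.23030175]), 'ee_rot': array([-1.79874612e+02,  4.20646456e-03,  1.62197295e+02]), 'ft_force': array([-0.26754295, -0.31002944, -0.03856143]), 'ft_torque': array([ 0.01348332,  0.00420477, -0.038965  ]), 'finger_gap': 0.08528969595598791}
```

View pics/top0.png

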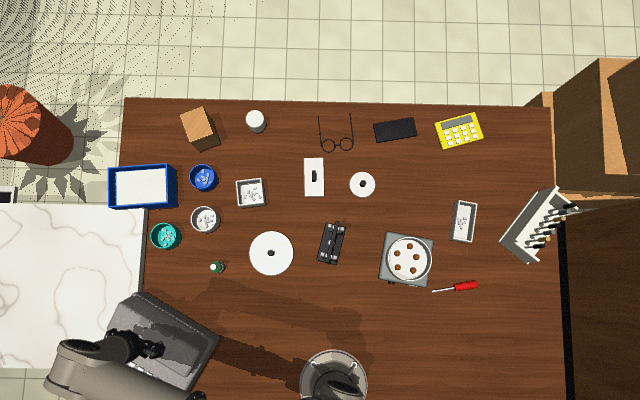

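View pics/side0.png

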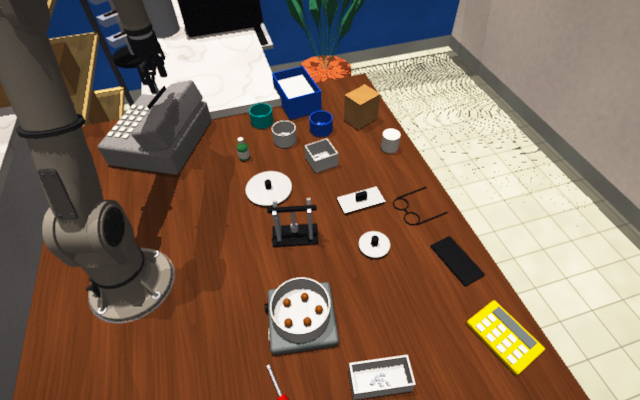

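Candidates in the top view: the pan lid is the large round one at (271,253). The case lid is the oblong one at (314,177), and the tin lid is the small round one at (362,184). The tin is the grey round container at (205,219); the blue (203,177) and teal (165,237) ones are look-alikes. The tub is at (250,192), the case at (463,221), the rest at (333,243) and the pan at (407,258). I see no square lid. I'll enlarge these and measure.

Run:
```python
from h import *
f=np.load("top0.npz"); p,d,K,V=[f[k] for k in "pdKV"]
c=cv2.resize(p[150:300,140:490],None,fx=2.28,fy=2.28,interpolation=cv2.INTER_CUBIC); cv2.imwrite("pics/crop0.png",c[:,:,::-1])
P=pts(d,K,V)
for n,(u,v) in dict(panlid=(255,253),tinlid=(354,184),caselid=(314,190),tinrim=(205,219),tub=(250,192),case=(463,221),table=(300,300),panfl=(408,258)).items(): print(n,P[v,u].round(3))
# height map blobs
H=P[:,:,2]
m=((H>0.006)&(P[:,:,0]>0.25)&(P[:,:,0]<0.8)&(abs(P[:,:,1])<0.6)).astype(np.uint8)
n,l,s,ce=cv2.connectedComponentsWithStats(m)
for i in range(1,n):
    if s[i,4]<60: continue
    k=l==i; q=P[k]; z=np.percentile(q[:,2],[50,97])
    (cx,cy),(w,h),a=cv2.minAreaRect((q[:,:2]*1000).astype(np.float32))
    print(ce[i].round(),s[i,4],"z",z.round(3),"rect",round(cx),round(cy),round(w),round(h),round(a))
```

```text
panlid [0.41  0.266 0.006]
tinlid [ 0.65 -0.06  0.01]
caselid [0.625 0.075 0.012]
tinrim [0.52  0.44  0.001]
tub [0.613 0.291 0.014]
case [ 0.532 -0.43   0.004]
table [ 0.259  0.113 -0.001]
panfl [ 0.403 -0.235  0.043]
[202. 138.] 510 z [0.101 0.113] rect 603 257 611 77 47
[449. 145.] 93 z [0.015 0.021] rect 600 -169 49 655 41
[314. 177.] 739 z [0.013 0.039] rect 552 71 373 69 3
[164. 186.] 952 z [0.06  0.092] rect 480 360 626 138 56
[203. 177.] 409 z [0.029 0.057] rect 510 283 524 84 48
[362. 184.] 500 z [0.013 0.04 ] rect 520 -43 90 362 70
[249. 192.] 358 z [0.041 0.059] rect 501 216 398 110 33
[252. 193.] 67 z [0.01  0.015] rect 612 286 35 43 70
[463. 221.] 614 z [0.03  0.054] rect 487 -199 143 556 11
[205. 219.] 405 z [0.026 0.058] rect 469 261 441 90 74
[516. 236.] 661 z [0.078 0.134] rect 397 -283 109 682 14
[331. 243.] 777 z [0.013 0.138] rect 439 18 72 164 75
[165. 236.] 456 z [0.028 0.058] rect 435 328 546 84 84
[271. 253.] 1506 z [0.013 0.021] rect 419 180 147 217 10
[406. 259.] 2436 z [0.035 0.084] rect 415 -133 369 172 82
[217. 266.] 141 z [0.056 0.089] rect 372 236 36 348 4
[461. 286.] 231 z [0.021 0.03 ] rect 328 -202 529 46 87
[146. 299.] 130 z [0.081 0.14 ] rect 305 330 24 550 10
```

View pics/crop0.png

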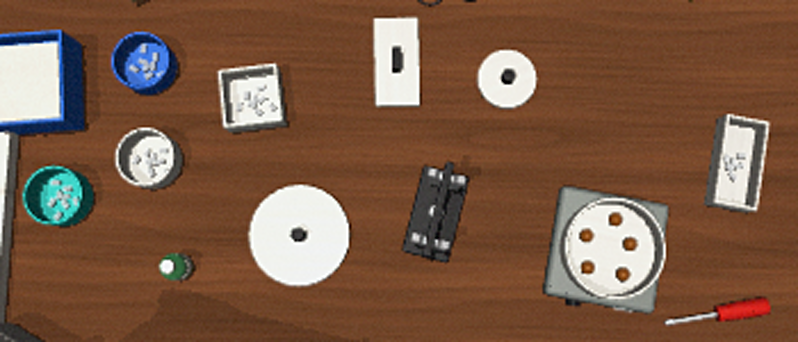

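```bash
cat > m.py <<'E'
from h import *
def measure(d,K,V,box,zt,band=0.004,rect=False,dia=None):
    """outline of what stands at height zt within pixel box -> centre by minAreaRect/minEnclosing"""
    P=pts(d,K,V); H=P[:,:,2]
    u0,v0,u1,v1=box; m=np.zeros(H.shape,np.uint8)
    m[v0:v1,u0:u1]=(abs(H-zt)<band)[v0:v1,u0:u1]
    n,l,s,ce=cv2.connectedComponentsWithStats(m,connectivity=8)
    k=1+np.argmax(s[1:,4]) if n>1 else 0
    m=((l>0)&(s[:,4][l]>=max(6,0.05*s[k,4]))).astype(np.uint8)
    v,u=np.nonzero(m)
    q=np.array([ray(a,b,zt,K,V)[:2] for a,b in zip(u,v)])*1000
    q=q.astype(np.float32)
    r=cv2.minAreaRect(q); c=cv2.minEnclosingCircle(q)
    e=cv2.fitEllipse(cv2.convexHull(q))
    return dict(rect=np.round([*r[0],*r[1],r[2]],1),circ=np.round([*c[0],c[1]*2],1),ell=np.round([*e[0],*e[1]],1),n=len(q))
B=dict(panlid=((245,228,298,280),.013),tinlid=((347,168,379,201),.013),caselid=((300,153,328,200),.013),
 caseknob=((306,165,324,188),.041),tinknob=((354,174,372,194),.041),panknob=((262,243,280,263),.041),
 tin=((186,202,224,238),.055),tub=((230,172,270,212),.055),case=((442,194,484,248),.050),pan=((380,232,438,288),.084),
 posts=((310,215,352,270),.137),bar=((310,215,352,270),.130))
if __name__=="__main__":
    import sys
    p,d,K,V=cam("top") if len(sys.argv)<2 else [np.load("top0.npz")[k] for k in "pdKV"]
    for k,(b,z) in B.items():
        try: print(k,measure(d,K,V,b,z,band=.005))
        except Exception as e: print(k,e)
E
python3 m.py 0
python3 - <<'E'
from h import *
f=np.load("top0.npz"); p,d,K,V=[f[k] for k in "pdKV"]
c=cv2.resize(p[210:310,300:480],None,fx=4.4,fy=4.4,interpolation=cv2.INTER_CUBIC); cv2.imwrite("pics/crop1.png",c[:,:,::-1])
f=np.load("side0.npz"); p,d,K,V=[f[k] for k in "pdKV"]
c=cv2.resize(p[180:370,240:360],None,fx=3.1,fy=3.1,interpolation=cv2.INTER_CUBIC); cv2.imwrite("pics/crop2.png",c[:,:,::-1])
E
```

```text
panlid {'rect': array([411.9, 213.4, 143.5, 143.5,  46.5]), 'circ': array([413.4, 213.1, 147.4]), 'ell': array([412.3, 213. , 143.9, 145. ]), 'n': 1301}
tinlid {'rect': array([649.8, -87. ,  83. ,  81.5,   0.7]), 'circ': array([650. , -85.7,  89. ]), 'ell': array([650.1, -86.6,  84.9,  86.8]), 'n': 409}
caselid {'rect': array([670.4,  78. , 131.4,  64.8,   1.3]), 'circ': array([671.2,  79.7, 143.5]), 'ell': array([671.5,  77. ,  73. , 187.2]), 'n': 610}
caseknob {'rect': array([671.1,  77.8,  34. ,  10. ,   1.4]), 'circ': array([671. ,  79.4,  34.6]), 'ell': array([671.5,  77.9,  11.9,  42. ]), 'n': 33}
tinknob {'rect': array([649.4, -87.4,  16.5,  16.7,  45.4]), 'circ': array([649.7, -86.4,  18.5]), 'ell': array([649.6, -86.3,  17.4,  18.5]), 'n': 27}
panknob {'rect': array([412.3, 212.7,  16. ,  14.4,  28.6]), 'circ': array([411.4, 212.1,  18.1]), 'ell': array([411.4, 212.1,  16.9,  17.2]), 'n': 23}
tin {'rect': array([514.5, 431.3,  78.3,  81.7,   1.3]), 'circ': array([516.4, 431.7,  84.4]), 'ell': array([516.3, 431.8,  81.5,  83.4]), 'n': 90}
tub {'rect': array([608.7, 286.5,  84.7,  84.6,   8.5]), 'circ': array([607.6, 286.6, 113.8]), 'ell': array([608.3, 286.5,  99.7, 107.1]), 'n': 122}
case {'rect': array([ 528.6, -420.2,   64.5,  130.6,   80.4]), 'circ': array([ 529.2, -421.6,  142.6]), 'ell': array([ 532.3, -421.3,   73.5,  187.7]), 'n': 164}
pan {'rect': array([ 401. , -231.7,  136. ,  135.2,   90. ]), 'circ': array([ 400.9, -231.1,  140.2]), 'ell': array([ 400.8, -231.3,  137.3,  139.2]), 'n': 169}
posts {'rect': array([447.4,  15.4,  49. ,  99. ,  77.1]), 'circ': array([447.3,  16.9, 106.8]), 'ell': array([447.2,  15.8,  85.3, 109.3]), 'n': 46}
bar {'rect': array([447.6,  15.3,  11.9, 128.5,  76.9]), 'circ': array([448. ,  16.7, 128.8]), 'ell': array([443.7,  16.2,  14.5, 151.5]), 'n': 152}
```

View pics/crop1.png

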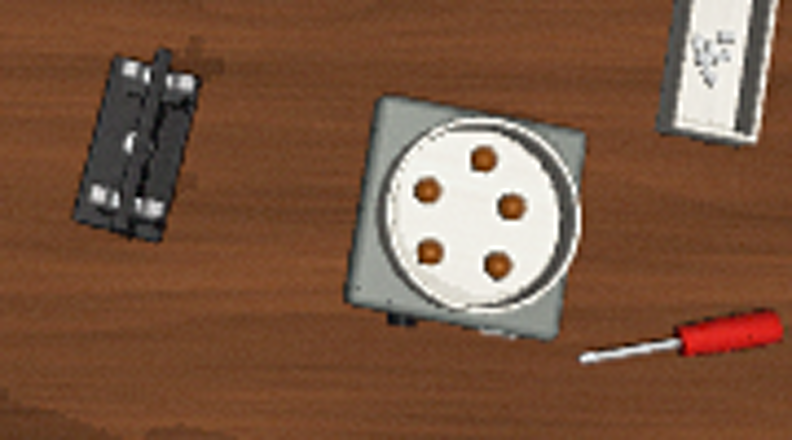

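View pics/crop2.png

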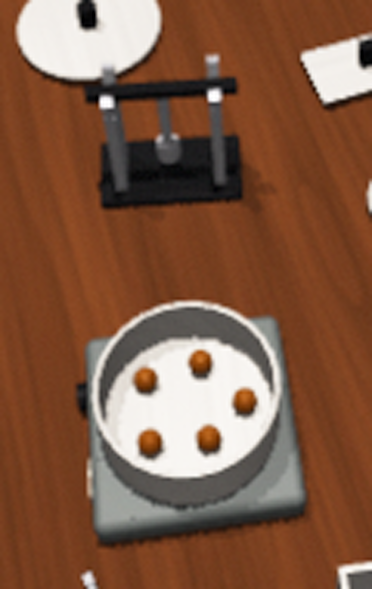

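The crops confirm the set: the stirrer hangs in the rest, and the five amber beads lie in the pan in a ring. All sizes agree (bar 128 mm, pan 140, lids 147/89/131x65, tin 84, tub 85, case 65x131). Next come the bead positions and the first approach.

```bash
cat >> h.py <<'E'
def go(x,y,z,yaw=None,cur=None):
    """prints the shift in tool axes (cm) and turn (deg) to reach world target; x,y,z in mm"""
    s=ctrl.get_state(); p=s["ee_pos"]*1000 if cur is None else np.array(cur[:3],float); y0=s["ee_rot"][2] if cur is None else cur[3]
    t=0 if yaw is None else -(((yaw-y0)+90)%180-90)
    yw=np.radians(y0-t); d=np.array([x,y,z])-p
    dx=d[0]*np.cos(yw)+d[1]*np.sin(yw); dy=d[0]*np.sin(yw)-d[1]*np.cos(yw)
    print("turn",round(t,1),"then d cm",np.round([dx/10,dy/10,-d[2]/10],2),"now",p.round(1),round(y0,2),"t",round(s["t"],1))
E
python3 - <<'E'
from h import *
f=np.load("top0.npz"); p,d,K,V=[f[k] for k in "pdKV"]
hsv=cv2.cvtColor(p,cv2.COLOR_RGB2HSV); m=np.zeros(d.shape,np.uint8)
m[232:288,380:438]=((hsv[...,1]>150)&(hsv[...,2]>60))[232:288,380:438]
n,l,s,ce=cv2.connectedComponentsWithStats(m)
for i in range(1,n):
    if s[i,4]>15 and ce[i][1]<285:
        q=ray(*ce[i],.048,K,V)*1000; r=q[:2]-[401,-231.4]; print(q.round(),r.round(),np.hypot(*r).round(),s[i,4],ce[i].round())
# warmer outline
print(__import__('m').measure(d,K,V,(370,222,440,295),.030,band=.004))
go(447.5,15.5,231,-13.1)
E
```

```text
[ 452. -147.   48.] [51. 84.] 98.0 79 [381. 242.]
[ 412. -304.   48.] [ 11. -73.] 74.0 535 [430. 256.]
[ 442. -238.   48.] [41. -7.] 42.0 21 [409. 246.]
[ 418. -198.   48.] [17. 33.] 38.0 19 [397. 253.]
[ 407. -260.   48.] [  6. -28.] 29.0 21 [416. 257.]
[ 373. -199.   48.] [-28.  33.] 43.0 21 [397. 267.]
[ 365. -249.   48.] [-36. -17.] 40.0 21 [413. 270.]
[ 316. -183.   48.] [-85.  49.] 97.0 146 [392. 285.]
{'rect': array([ 401.3, -230.6,  158.8,  158.3,   81.2]), 'circ': array([ 402.1, -230.2,  214. ]), 'ell': array([ 402.3, -231.3,  187.3,  216.5]), 'n': 604}
turn -4.7 then d cm [-38.73 -43.1   -0.07] now [168.  523.  230.3] 162.2 t 0.1
```

>>> send_rows([
  [[0, 0, 0, -4.7, 8.5], [-1.5, -1.6, 0, 0, 8.5], [-2.6, -2.9, 0, 0, 8.5], [-2.6, -2.9, 0, 0, 8.5], [-2.6, -2.9, 0, 0, 8.5], [-2.6, -2.9, 0, 0, 8.5], [-2.6, -2.9, 0, 0, 8.5], [-2.6, -2.9, 0, 0, 8.5], [-2.6, -2.9, 0, 0, 8.5], [-2.6, -2.9, 0, 0, 8.5]],
], force=60)

```text
t: 1.1
ee_pos: [0.3294, 0.2299, 0.231]
ee_rot: [-180.0, -0.0, 166.9]
ft_force: [0.1, -0.9, -0.7]
finger_gap: 0.0852
```

```bash
python3 -c "
from h import *
go(447.5,15.5,231,-13.1); print(ctrl.get_state()['joints'].round(1))"
```

```text
turn 0.0 then d cm [-16.36 -18.2    0.  ] now [329.4 229.9 231. ] 166.9 t 1.1
[-51.5  -0.   14.3 107.7   0.   72.3  39.6]
```

>>> send_rows([
  [[-2.6, -2.9, 0, 0, 8.5], [-2.6, -2.9, 0, 0, 8.5], [-2.6, -2.9, 0, 0, 8.5], [-2.6, -2.9, 0, 0, 8.5], [-2.6, -2.9, 0, 0, 8.5], [-2.1, -2.4, 0, 0, 8.5], [-1.26, -1.3, 0, 0, 8.5], [0, 0, 2, 0, 8.5], [0, 0, 2, 0, 8.5], [0, 0, 0, 0, 8.5]],
])

```text
t: 2.1
ee_pos: [0.4446, 0.017, 0.1886]
ee_rot: [-179.8, -0.4, 166.9]
ft_force: [0.6, 0.1, 0.1]
finger_gap: 0.0848
```

Run:
```python
from h import *
go(447.5,15.5,105,-13.1)
p,d,K,V=cam("top"); P=pts(d,K,V)
c=cv2.resize(p[180:310,240:420],None,fx=4,fy=4,interpolation=cv2.INTER_CUBIC); cv2.imwrite("pics/a1.png",c[:,:,::-1])
```

```text
turn -0.0 then d cm [-0.32 -0.08  8.36] now [444.6  17.  188.6] 166.86 t 2.1
```

View pics/a1.png

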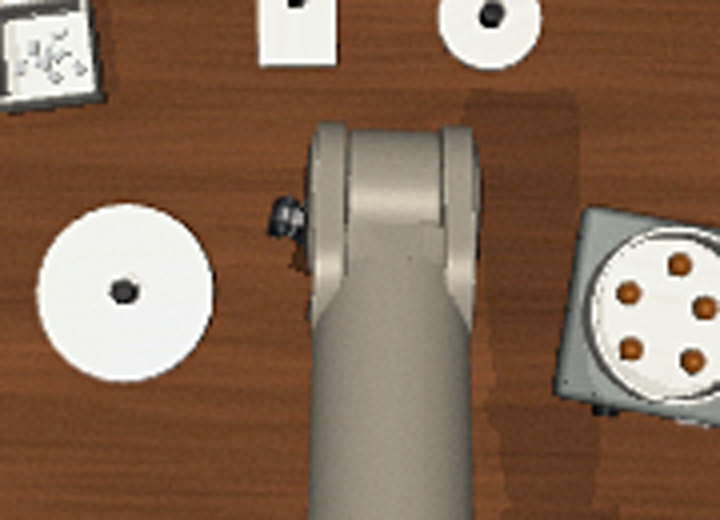

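>>> send_rows([
  [[0, 0, 0, 0, 8.5], [0, 0, 0, 0, 8.5]],
])

```text
t: 2.35
ee_pos: [0.448, 0.0174, 0.1923]
ee_rot: [180.0, 0.1, 166.9]
ft_force: [-0.6, 0.2, 0.1]
finger_gap: 0.0851
```

```bash
python3 -c "
from h import *
go(447.5,15.5,105,-13.1); print(ctrl.get_state()['joints'].round(1))"
```

```text
turn 0.0 then d cm [ 0.   -0.2   8.73] now [448.   17.4 192.3] 166.92 t 2.4
[-32.7   7.7  31.6 106.2  -4.4  67.1  77.3]
```

>>> send_rows([
  [[0, -0.2, 0.5, 0, 8.5], [0, 0, 2, 0, 8.5], [0, 0, 2, 0, 8.5], [0, 0, 2, 0, 8.5], [0, 0, 1.5, 0, 8.5], [0, 0, 0.7, 0, 8.5], [0, 0, 0, 0, 8.5], [0, 0, 0, 0, 8.5]],
])

```text
t: 3.15
ee_pos: [0.4474, 0.0153, 0.1049]
ee_rot: [180.0, 0.1, 166.9]
ft_force: [-0.2, -0.4, 0.3]
finger_gap: 0.0854
```

```bash
python3 -c "
from h import *
go(447.5,15.5,105,-13.1); print(ctrl.get_state()['joints'].round(1))"
```

```text
turn -0.0 then d cm [-0.    0.03 -0.01] now [447.4  15.3 104.9] 166.9 t 3.1
[-30.6  13.9  31.  113.3  -8.7  55.   81.6]
```

>>> send_rows([
  [[0, 0, 0, 0, 4], [0, 0, 0, 0, 0.8], [0, 0, 0, 0, 0.8], [0, 0, 0, 0, 0.8], [0, 0, 0, 0, 0.8], [0, 0, 0, 0, 0.8], [0, 0, 0, 0, 0.8], [0, 0, 0, 0, 0.8], [0, 0, -0.5, 0, 0.8], [0, 0, 0, 0, 0.8]],
], force=60)

```text
t: 4.15
ee_pos: [0.4468, 0.0152, 0.1094]
ee_rot: [-180.0, 0.0, 166.9]
ft_force: [-0.4, 0.3, -1.8]
finger_gap: 0.0109
```

>>> send_rows([
  [[0, 0, -1.5, 0, 0.8], [0, 0, -2, 0, 0.8], [0, 0, -2.5, 0, 0.8], [0, 0, -2.5, 0, 0.8], [0, 0, -2.5, 0, 0.8], [0, 0, -2, 0, 0.8], [0, 0, 0, 0, 0.8]],
])

```text
t: 4.85
ee_pos: [0.4487, 0.0152, 0.2416]
ee_rot: [179.9, 0.3, 166.9]
ft_force: [0.4, -0.8, -2.2]
finger_gap: 0.0114
```

Run:
```python
from h import *
go(397,-228,240,-13.1); print(ctrl.get_state()['joints'].round(1))
p,d,K,V=cam("side"); cv2.imwrite("pics/a2.png",cv2.resize(p[150:350,200:440],None,fx=3,fy=3)[:,:,::-1])
```

```text
turn -0.0 then d cm [ -0.48 -24.86   0.16] now [448.7  15.2 241.6] 166.89 t 4.8
[-33.4   5.3  31.9 101.4  -3.   73.8  76.1]
```

View pics/a2.png

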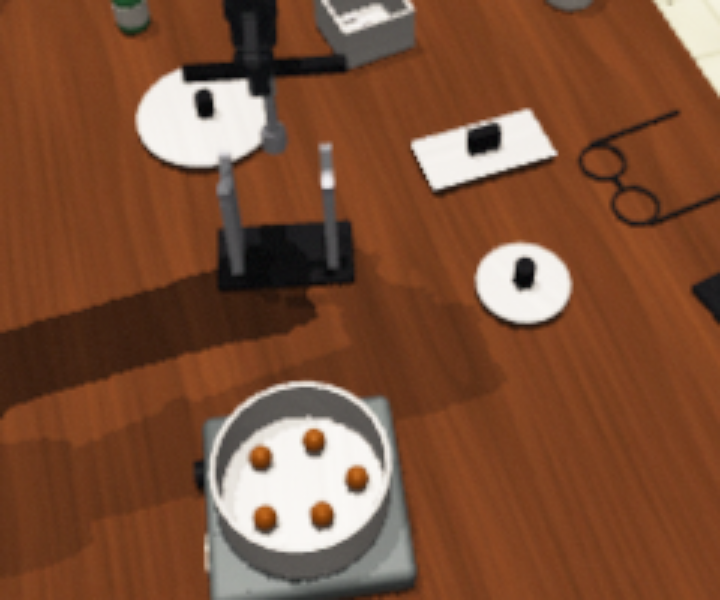

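The side view shows the stirrer hanging level in the gripper at (265,70), clear of the posts. Next I carry it over the pan centre.

>>> send_rows([
  [[0, -1.5, 0, 0, 0.8], [0, -3, 0, 0, 0.8], [-0.1, -3.5, 0, 0, 0.8], [-0.1, -3.5, 0, 0, 0.8], [-0.1, -3.5, 0, 0, 0.8], [-0.1, -3.5, 0, 0, 0.8], [-0.1, -3.4, 0, 0, 0.8], [0, -2, 0, 0, 0.8], [0, -1, 0, 0, 0.8], [0, 0, 0, 0, 0.8]],
])

```text
t: 5.9
ee_pos: [0.3934, -0.2298, 0.2383]
ee_rot: [-180.0, -0.1, 166.7]
ft_force: [0.7, -0.3, -1.2]
finger_gap: 0.011
```

>>> send_rows([
  [[0, 0, 1, 0, 0.8], [0, 0, 2, 0, 0.8], [0, 0, 2, 0, 0.8], [0, 0, 1, 0, 0.8], [0, 0, 0, 0, 0.8]],
])

```text
t: 6.4
ee_pos: [0.3943, -0.2262, 0.1773]
ee_rot: [179.9, -0.3, 167.0]
ft_force: [-1.0, 0.2, -2.0]
finger_gap: 0.0107
```

Run:
```python
from h import *
go(397,-228,118,-13.1); print(ctrl.get_state()['joints'].round(1))
p,d,K,V=cam("side"); cv2.imwrite("pics/a3.png",cv2.resize(p[200:360,220:380],None,fx=3.7,fy=3.7)[:,:,::-1])
c=np.array([401,-231.3]); yw=np.radians(166.9)
ex=np.array([np.cos(yw),np.sin(yw)]); ey=np.array([np.sin(yw),-np.cos(yw)])
# circle r=42 from far (heading -8.8), 16 rows/rev, counterclockwise, deltas in tool cm
prev=np.array([397,-228.])
for i in range(17):
    a=np.radians(-8.8+i*22.5); q=c+42*np.array([np.cos(a),np.sin(a)]); dd=(q-prev)/10; prev=q
    print(i,[round(dd@ex,2),round(dd@ey,2)])
```

```text
turn 0.1 then d cm [-0.31 -0.11  5.93] now [ 394.3 -226.2  177.3] 167.03 t 6.4
[-11.6  11.1  45.6 106.7  -8.7  66.  114. ]
0 [np.float64(-4.65), np.float64(0.08)]
1 [np.float64(0.44), np.float64(1.58)]
2 [np.float64(1.01), np.float64(1.29)]
3 [np.float64(1.43), np.float64(0.81)]
4 [np.float64(1.63), np.float64(0.2)]
5 [np.float64(1.58), np.float64(-0.44)]
6 [np.float64(1.29), np.float64(-1.01)]
7 [np.float64(0.81), np.float64(-1.43)]
8 [np.float64(0.2), np.float64(-1.63)]
9 [np.float64(-0.44), np.float64(-1.58)]
10 [np.float64(-1.01), np.float64(-1.29)]
11 [np.float64(-1.43), np.float64(-0.81)]
12 [np.float64(-1.63), np.float64(-0.2)]
13 [np.float64(-1.58), np.float64(0.44)]
14 [np.float64(-1.29), np.float64(1.01)]
15 [np.float64(-0.81), np.float64(1.43)]
16 [np.float64(-0.2), np.float64(1.63)]
```

View pics/a3.png

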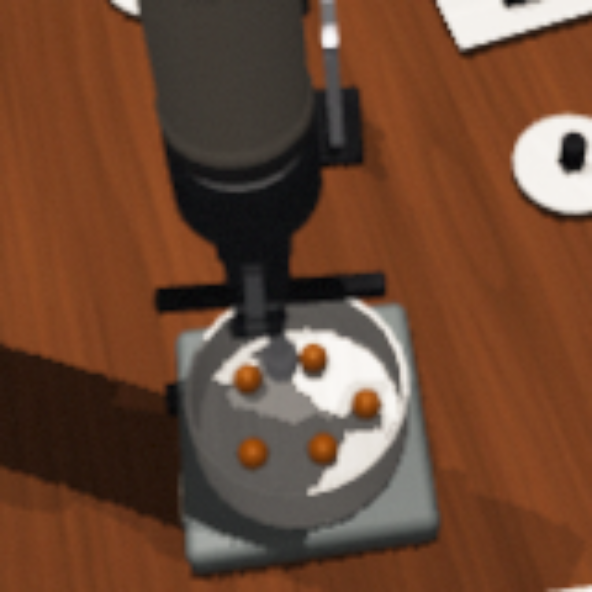

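>>> send_rows([
  [[-0.3, -0.1, 0.5, 0, 0.8], [0, 0, 1.5, 0, 0.8], [0, 0, 1.5, 0, 0.8], [0, 0, 1.2, 0, 0.8], [0, 0, 0.8, 0, 0.8], [0, 0, 0.4, 0, 0.8], [0, 0, 0, 0, 0.8], [0, 0, 0, 0, 0.8]],
])

```text
t: 7.25
ee_pos: [0.3983, -0.2304, 0.1208]
ee_rot: [-180.0, 0.1, 166.9]
ft_force: [0.2, -0.2, -1.4]
finger_gap: 0.0109
```

Run:
```python
from h import *
s=ctrl.get_state(); print(s['ft_force']); go(401+41.5,-231.3-6.4,118)
p,d,K,V=cam("side"); cv2.imwrite("pics/a4.png",cv2.resize(p[200:360,220:380],None,fx=3.7,fy=3.7)[:,:,::-1])
```

```text
[ 0.21402039 -0.24790293 -1.36462762]
turn 0 then d cm [-4.47  0.29  0.28] now [ 398.3 -230.4  120.8] 166.89 t 7.2
```

View pics/a4.png

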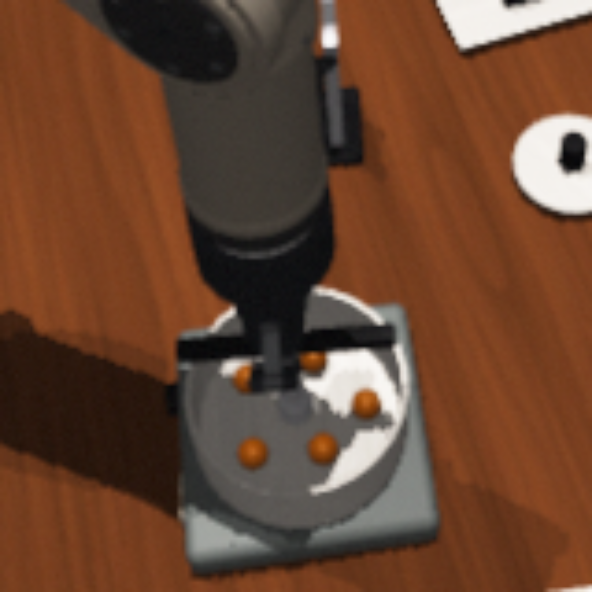

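Run:
```python
from h import *
c=np.array([401,-231.3]); yw=np.radians(166.9)
ex=np.array([np.cos(yw),np.sin(yw)]); ey=np.array([np.sin(yw),-np.cos(yw)])
prev=np.array([398.3,-230.4])
for i in range(17):
    a=np.radians(25+i*22.5); q=c+40*np.array([np.cos(a),np.sin(a)]); dd=(q-prev)/10; prev=q
    print([round(float(dd@ex),2),round(float(dd@ey),2)],end=" ")
```

```text
[-3.43, 2.44] [1.18, 1.02] [1.48, 0.49] [1.56, -0.12] [1.39, -0.7] [1.02, -1.18] [0.49, -1.48] [-0.12, -1.56] [-0.7, -1.39] [-1.18, -1.02] [-1.48, -0.49] [-1.56, 0.12] [-1.39, 0.7] [-1.02, 1.18] [-0.49, 1.48] [0.12, 1.56] [0.7, 1.39]
```

>>> send_rows([
  [[-1.15, 0.81, 0.2, 0, 0.8], [-1.14, 0.81, 0, 0, 0.8], [-1.14, 0.82, 0, 0, 0.8], [0, 0, 0, 0, 0.8], [0.59, 0.51, 0, 0, 0.8], [0.59, 0.51, 0, 0, 0.8], [0.74, 0.25, 0, 0, 0.8], [0.74, 0.24, 0, 0, 0.8], [0.78, -0.06, 0, 0, 0.8], [0.78, -0.06, 0, 0, 0.8]],
])

```text
t: 8.3
ee_pos: [0.3989, -0.1919, 0.1187]
ee_rot: [-179.9, 0.2, 166.9]
ft_force: [3.0, -4.1, -2.1]
finger_gap: 0.0107
```

Run:
```python
from h import *
s=ctrl.get_state(); print(s['ft_force']); go(401,-231.3,118)
p,d,K,V=cam("side"); cv2.imwrite("pics/a5.png",cv2.resize(p[200:360,220:380],None,fx=3.7,fy=3.7)[:,:,::-1])
```

```text
[ 2.9574042  -4.07158383 -2.13547698]
turn 0 then d cm [-1.1  -3.79  0.07] now [ 398.9 -191.9  118.7] 166.88 t 8.3
```

View pics/a5.png

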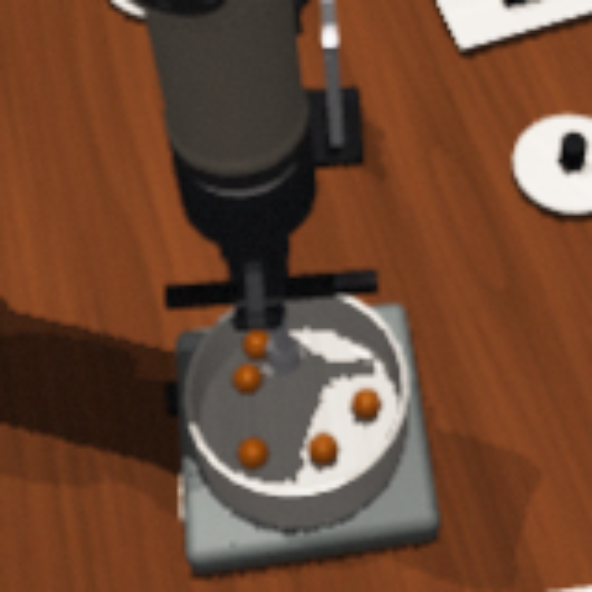

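>>> send_rows([
  [[0.7, -0.35, 0, 0, 0.8], [0.69, -0.35, 0, 0, 0.8], [1.02, -1.18, 0, 0, 0.8], [0.49, -1.48, 0, 0, 0.8], [-0.12, -1.56, 0, 0, 0.8], [-0.7, -1.39, 0, 0, 0.8], [-1.18, -1.02, 0, 0, 0.8], [-1.48, -0.49, 0, 0, 0.8], [-1.56, 0.12, 0, 0, 0.8], [-1.39, 0.7, 0, 0, 0.8]],
])

```text
t: 9.35
ee_pos: [0.416, -0.2672, 0.1178]
ee_rot: [179.9, -0.2, 166.7]
ft_force: [-0.9, -0.4, -1.9]
finger_gap: 0.0108
```

Run:
```python
from h import *
s=ctrl.get_state(); print(s['ft_force'],s['joints'].round(0)); go(401,-231.3,118)
p,d,K,V=cam("side"); cv2.imwrite("pics/a6.png",cv2.resize(p[200:360,220:380],None,fx=3.7,fy=3.7)[:,:,::-1])
```

```text
[-0.87400531 -0.44328671 -1.86114226] [ -4.  21.  45. 106. -17.  60. 124.]
turn 0 then d cm [ 2.29  3.15 -0.02] now [ 416.  -267.2  117.8] 166.74 t 9.3
```

View pics/a6.png

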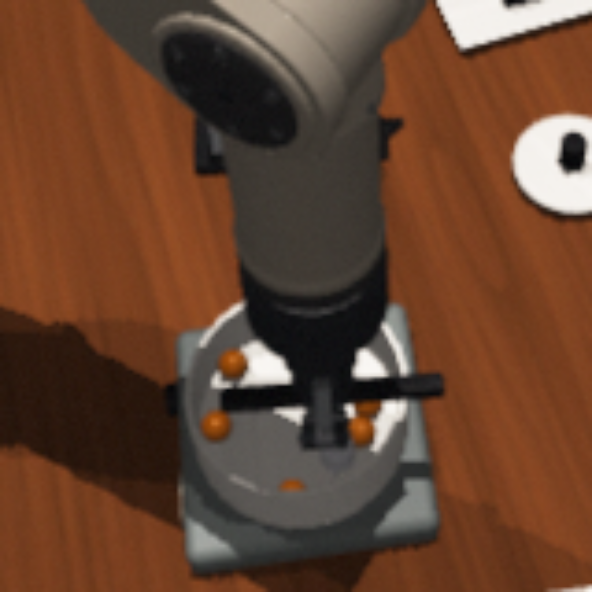

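>>> send_rows([
  [[-1.02, 1.18, 0, 0, 0.8], [-0.49, 1.48, 0, 0, 0.8], [0.12, 1.56, 0, 0, 0.8], [0.7, 1.39, 0, 0, 0.8], [1.18, 1.02, 0, 0, 0.8], [1.48, 0.49, 0, 0, 0.8], [1.56, -0.12, 0, 0, 0.8], [1.39, -0.7, 0, 0, 0.8], [1.02, -1.18, 0, 0, 0.8], [0.49, -1.48, 0, 0, 0.8]],
])

```text
t: 10.4
ee_pos: [0.3641, -0.2189, 0.1195]
ee_rot: [-179.9, 0.3, 166.9]
ft_force: [1.6, -0.9, -1.8]
finger_gap: 0.0109
```

>>> send_rows([
  [[-0.12, -1.56, 0, 0, 0.8], [-0.7, -1.39, 0, 0, 0.8], [-1.18, -1.02, 0, 0, 0.8], [-1.48, -0.49, 0, 0, 0.8], [-1.56, 0.12, 0, 0, 0.8], [-1.39, 0.7, 0, 0, 0.8], [-1.02, 1.18, 0, 0, 0.8], [-0.49, 1.48, 0, 0, 0.8], [0.12, 1.56, 0, 0, 0.8], [0.7, 1.39, 0, 0, 0.8]],
])

```text
t: 11.4
ee_pos: [0.4353, -0.2142, 0.1178]
ee_rot: [-179.8, -0.2, 166.9]
ft_force: [-4.9, -3.0, -0.8]
finger_gap: 0.0108
```

Run:
```python
from h import *
s=ctrl.get_state(); print(s['ft_force'],s['joints'].round(0)); go(401,-231.3,118)
p,d,K,V=cam("side"); cv2.imwrite("pics/a7.png",cv2.resize(p[200:360,220:380],None,fx=3.7,fy=3.7)[:,:,::-1])
```

```text
[-4.89614011 -2.97594242 -0.78171881] [-12.  20.  45. 107. -16.  60. 117.]
turn 0 then d cm [ 2.96 -2.45 -0.02] now [ 435.3 -214.2  117.8] 166.94 t 11.4
```

View pics/a7.png

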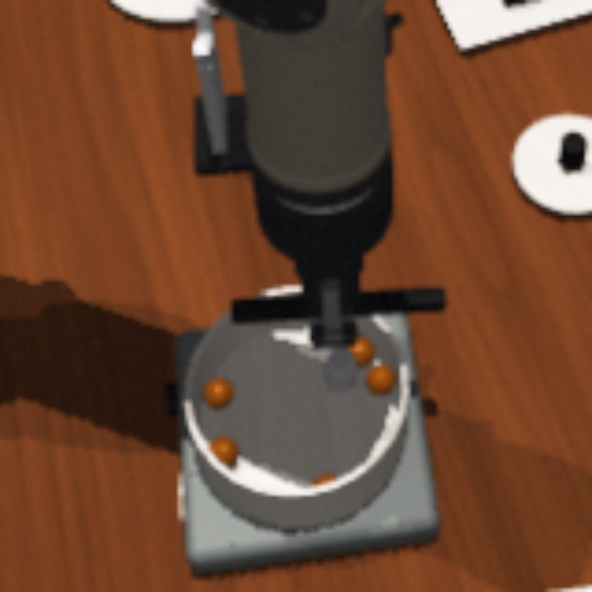

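>>> send_rows([
  [[1.18, 1.02, 0, 0, 0.8], [1.48, 0.49, 0, 0, 0.8], [1.56, -0.12, 0, 0, 0.8], [1.39, -0.7, 0, 0, 0.8], [1.02, -1.18, 0, 0, 0.8], [0.49, -1.48, 0, 0, 0.8], [-0.12, -1.56, 0, 0, 0.8], [-0.7, -1.39, 0, 0, 0.8], [-1.18, -1.02, 0, 0, 0.8], [-1.48, -0.49, 0, 0, 0.8]],
])

```text
t: 12.45
ee_pos: [0.3862, -0.2711, 0.1189]
ee_rot: [-179.9, 0.1, 166.7]
ft_force: [-0.2, -0.3, -2.1]
finger_gap: 0.011
```

>>> send_rows([
  [[-1.56, 0.12, 0, 0, 0.8], [-1.39, 0.7, 0, 0, 0.8], [-1.02, 1.18, 0, 0, 0.8], [-0.49, 1.48, 0, 0, 0.8], [0.12, 1.56, 0, 0, 0.8], [0.7, 1.39, 0, 0, 0.8], [1.18, 1.02, 0, 0, 0.8], [1.48, 0.49, 0, 0, 0.8], [1.56, -0.12, 0, 0, 0.8], [1.39, -0.7, 0, 0, 0.8]],
])

```text
t: 13.45
ee_pos: [0.384, -0.1943, 0.1185]
ee_rot: [-180.0, 0.1, 167.0]
ft_force: [-0.0, 0.3, -1.9]
finger_gap: 0.0111
```

>>> send_rows([
  [[1.02, -1.18, 0, 0, 0.8], [0.49, -1.48, 0, 0, 0.8], [-0.12, -1.56, 0, 0, 0.8], [-0.7, -1.39, 0, 0, 0.8], [0, 0, 0, 0, 0.8], [0, 0, 0, 0, 0.8], [0, 0, 0, 0, 0.8], [0, 0, 0, 0, 0.8]],
])

```text
t: 14.25
ee_pos: [0.3655, -0.2476, 0.1187]
ee_rot: [180.0, 0.1, 166.9]
ft_force: [4.4, 1.3, 0.1]
finger_gap: 0.0108
```

Run:
```python
from h import *
s=ctrl.get_state(); print(s['ft_force'],s['joints'].round(0)); go(401,-231.3,118)
p,d,K,V=cam("side"); cv2.imwrite("pics/a8.png",cv2.resize(p[200:360,220:380],None,fx=3.7,fy=3.7)[:,:,::-1])
```

```text
[4.3626534  1.3497537  0.10953589] [-10.  15.  50. 114. -13.  57. 123.]
turn 0 then d cm [-3.09  2.39  0.07] now [ 365.5 -247.6  118.7] 166.94 t 14.2
```

View pics/a8.png

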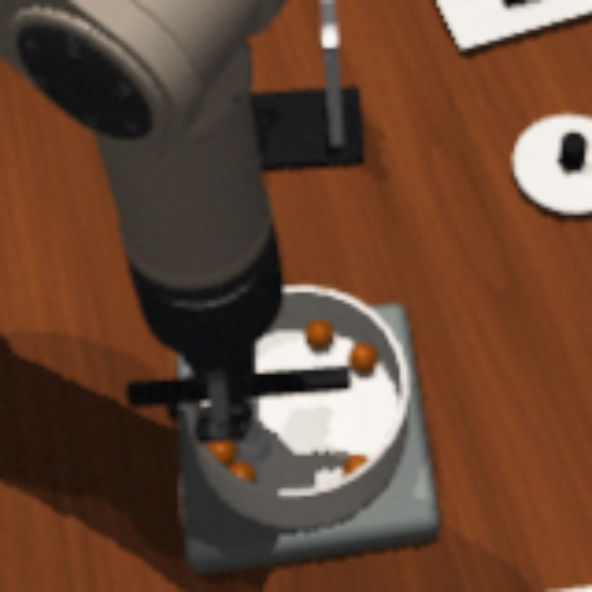

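>>> send_rows([
  [[-0.6, 0.5, 0, 0, 0.8], [-0.6, 0.5, 0, 0, 0.8], [0, 0, 0, 0, 0.8], [0, 0, -1, 0, 0.8], [0, 0, -2, 0, 0.8], [0, 0, -2.5, 0, 0.8], [0, 0, -2.5, 0, 0.8], [0, 0, -2.5, 0, 0.8], [0, 0, -1.5, 0, 0.8], [0, 0, 0, 0, 0.8]],
])

```text
t: 15.3
ee_pos: [0.3789, -0.2423, 0.2407]
ee_rot: [-179.9, 0.3, 166.8]
ft_force: [0.3, -0.5, -1.7]
finger_gap: 0.0109
```

Run:
```python
from h import *
s=ctrl.get_state(); print(s['ft_force'],s['joints'].round(0)); go(447.3,15.4,238,-13.1)
p,d,K,V=cam("side"); cv2.imwrite("pics/a9.png",cv2.resize(p[200:360,220:380],None,fx=3.7,fy=3.7)[:,:,::-1])
```

```text
[ 0.26839264 -0.45552324 -1.66971162] [-16.   7.  52. 102.  -5.  74. 114.]
turn -0.1 then d cm [-0.82 26.65  0.27] now [ 378.9 -242.3  240.7] 166.83 t 15.3
```

View pics/a9.png

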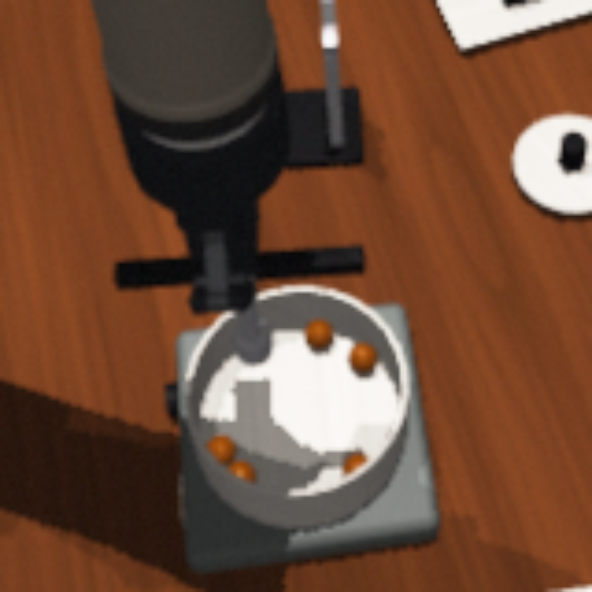

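>>> send_rows([
  [[0, 1.5, 0, -0.1, 0.8], [-0.1, 3, 0, 0, 0.8], [-0.1, 3.5, 0, 0, 0.8], [-0.1, 3.5, 0, 0, 0.8], [-0.1, 3.5, 0, 0, 0.8], [-0.1, 3.5, 0, 0, 0.8], [-0.1, 3.5, 0, 0, 0.8], [-0.1, 2.7, 0, 0, 0.8], [-0.1, 1.3, 0, 0, 0.8], [0, 0.6, 0, 0, 0.8]],
])

```text
t: 16.35
ee_pos: [0.4454, 0.0173, 0.2372]
ee_rot: [-179.9, -0.1, 167.1]
ft_force: [-1.1, -0.6, -1.4]
finger_gap: 0.0107
```

>>> send_rows([
  [[0, 0, 0, 0, 0.8], [0, 0, 0, 0, 0.8], [0, 0, 0, 0, 0.8]],
])

```text
t: 16.65
ee_pos: [0.4457, 0.0149, 0.2383]
ee_rot: [-180.0, 0.0, 166.8]
ft_force: [0.1, 0.6, -1.2]
finger_gap: 0.0107
```

Run:
```python
from h import *
go(447.3,15.4,180,-13.1)
p,d,K,V=cam("side"); P=pts(d,K,V)
s=ctrl.get_state();tz=s["ee_pos"][2]; zb=tz+.019
R=P-s["ee_pos"]; 
m=(abs(P[:,:,2]-(zb+.003))<.008)&(np.hypot(R[:,:,0],R[:,:,1])<.09)&(np.hypot(R[:,:,0],R[:,:,1])>.025)&(p.max(2)<90)
q=(P[m][:,:2]*1000).astype(np.float32); print(len(q),cv2.minAreaRect(q),"tcp",s["ee_pos"]*1000)
x=q-q.mean(0); pr=np.cov(x.T); w,v=np.linalg.eigh(pr); print(np.degrees(np.arctan2(v[1,1],v[0,1])),w)
g=(q-s["ee_pos"][:2]*1000)@np.array([np.cos(np.radians(-13.1)),np.sin(np.radians(-13.1))]); print("ends along bar",g.min(),g.max())
cv2.imwrite("pics/b1.png",cv2.resize(p[150:300,220:380],None,fx=4,fy=4)[:,:,::-1])
```

```text
turn -0.1 then d cm [-0.15  0.08  5.83] now [445.7  14.9 238.3] 166.82 t 16.6
188 ((447.5751953125, 12.611398696899414), (13.16494369506836, 126.03914642333984), 76.64928436279297) tcp [445.76194222  15.20393149 238.41581974]
166.6470045752851 [  12.43872949 2044.83229403]
ends along bar -60.684802035701665 65.39550404477137
```

View pics/b1.png

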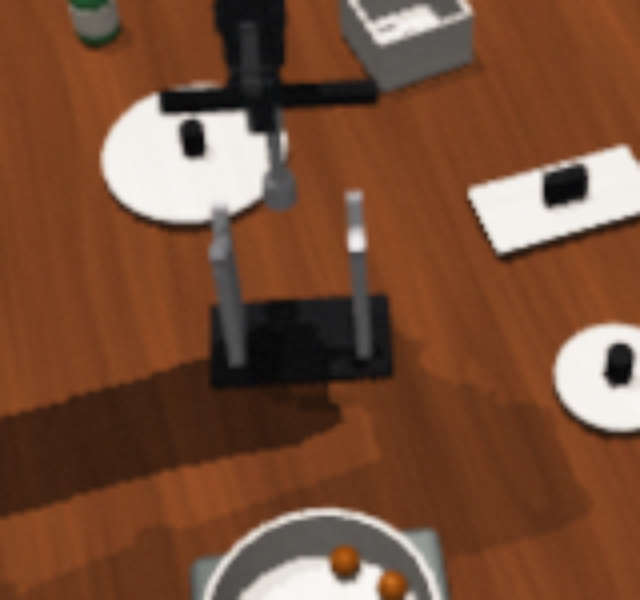

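>>> send_rows([
  [[-0.15, 0.05, 1, 0, 0.8], [0, 0, 2, 0, 0.8], [0, 0, 2.5, 0, 0.8], [0, 0, 2.5, 0, 0.8], [0, 0, 2, 0, 0.8], [0, 0, 1.2, 0, 0.8], [0, 0, 0, 0, 0.8], [0, 0, 0, 0, 0.8]],
])

```text
t: 17.5
ee_pos: [0.448, 0.0166, 0.1266]
ee_rot: [180.0, 0.0, 167.0]
ft_force: [0.0, 0.2, -1.8]
finger_gap: 0.0108
```

Run:
```python
from h import *
go(447.3,15.4,105,-13.1)
p,d,K,V=cam("side")
cv2.imwrite("pics/b2.png",cv2.resize(p[150:300,220:380],None,fx=4,fy=4)[:,:,::-1])
```

```text
turn 0.1 then d cm [ 0.04 -0.14  2.16] now [448.   16.6 126.6] 166.97 t 17.5
```

View pics/b2.png

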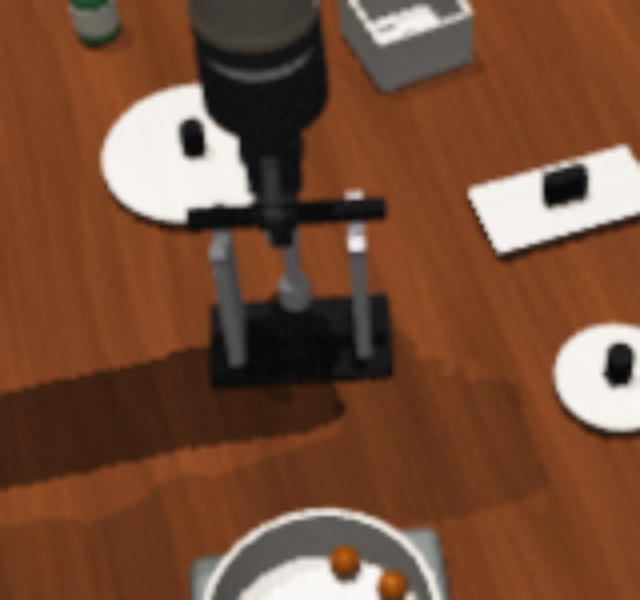

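The bar is over the notches at (285,213). I'll correct by 1.4 mm sideways and lower it.

>>> send_rows([
  [[0, -0.12, 0, 0, 0.8], [0, 0, 0.6, 0, 0.8], [0, 0, 0.6, 0, 0.8], [0, 0, 0.5, 0, 0.8], [0, 0, 0.3, 0, 0.8], [0, 0, 0.1, 0, 0.8], [0, 0, 0, 0, 0.8], [0, 0, 0, 0, 0.8]],
])

```text
t: 18.35
ee_pos: [0.4475, 0.0157, 0.1054]
ee_rot: [180.0, 0.0, 167.0]
ft_force: [0.0, -0.2, -1.3]
finger_gap: 0.0111
```

Position matches the original grasp, so I release and rise.

>>> send_rows([
  [[0, 0, 0, 0, 2.5], [0, 0, 0, 0, 5], [0, 0, 0, 0, 8.5], [0, 0, 0, 0, 8.5], [0, 0, 0, 0, 8.5], [0, 0, 0, 0, 8.5], [0, 0, -1, 0, 8.5], [0, 0, -2, 0, 8.5], [0, 0, -3, 0, 8.5], [0, 0, -4, 0, 8.5]],
])

```text
t: 19.35
ee_pos: [0.4459, 0.0155, 0.2058]
ee_rot: [-179.9, -0.2, 167.0]
ft_force: [1.0, 0.6, 0.1]
finger_gap: 0.0852
```

Run:
```python
from h import *
go(412,213,200,166)
p,d,K,V=cam("side"); P=pts(d,K,V)
m=(abs(P[:,:,2]-.128)<.006)&(np.hypot(P[:,:,0]-.4475,P[:,:,1]-.0155)<.09)&(p.max(2)<80)
q=(P[m][:,:2]*1000).astype(np.float32); print(len(q),cv2.minAreaRect(q))
cv2.imwrite("pics/b3.png",cv2.resize(p[100:350,200:460],None,fx=2.4,fy=2.4)[:,:,::-1])
```

```text
turn 1.0 then d cm [ 8.07 18.34  0.58] now [445.9  15.5 205.8] 166.97 t 19.4
236 ((446.39910888671875, 7.947074890136719), (37.40479278564453, 126.54389953613281), 75.08883666992188)
```

View pics/b3.png

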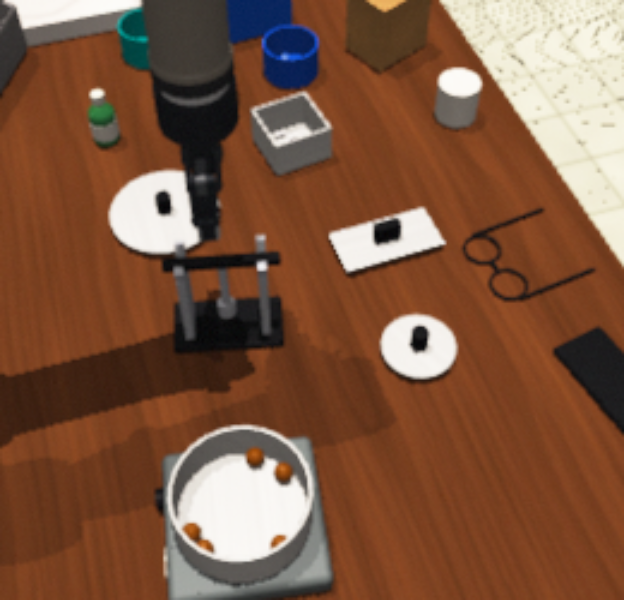

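Stirrer hangs in the rest at (222,260), all five beads are in the pan. I'll re-measure from the top before taking the pan lid.

```bash
python3 m.py; python3 -c "
from h import *
go(412,212.8,200)"
```

```text
panlid {'rect': array([412.7, 214.1, 141.5, 142.3,   1.3]), 'circ': array([412.1, 214.3, 147.2]), 'ell': array([412.2, 213.3, 144.4, 144.4]), 'n': 1279}
tinlid {'rect': array([649.7, -87. ,  82.9,  81.5,   0.7]), 'circ': array([649.6, -86.7,  87.1]), 'ell': array([649.7, -86.8,  84.9,  86.1]), 'n': 403}
caselid {'rect': array([670.5,  76.2, 131.5,  68. ,   1.5]), 'circ': array([671.2,  79.7, 143.5]), 'ell': array([671.7,  76.7,  84.5, 157. ]), 'n': 600}
caseknob {'rect': array([671.1,  77.8,  34. ,  10. ,   1.3]), 'circ': array([671.1,  77.8,  35.4]), 'ell': array([670. ,  77.7,  11.1,  57.4]), 'n': 39}
tinknob {'rect': array([649.4, -87.4,  16.5,  16.9,  46.3]), 'circ': array([649.5, -86.6,  18.8]), 'ell': array([649.2, -86.6,  16.9,  18.9]), 'n': 24}
panknob {'rect': array([411.3, 211.4,  16.1,  16.3,   1.2]), 'circ': array([412. , 212.1,  18.3]), 'ell': array([411.8, 211.9,  16.8,  17.7]), 'n': 27}
tin {'rect': array([516.1, 433.3,  81.6,  77.6,   1.3]), 'circ': array([516.6, 432.3,  83.9]), 'ell': array([516.6, 432.1,  82.1,  83.1]), 'n': 80}
tub {'rect': array([608.6, 286.7,  84
[... 163 characters left out ...]
,   80.4]), 'circ': array([ 529.9, -423.8,  138.9]), 'ell': array([ 535.6, -423.1,   73.7,  171.8]), 'n': 153}
pan {'rect': array([ 401.1, -231.7,  134.6,  136.5,    1.2]), 'circ': array([ 401.2, -231.2,  140.2]), 'ell': array([ 401.1, -231.5,  137.2,  139.4]), 'n': 176}
posts OpenCV(4.12.0) /io/opencv/modules/imgproc/src/convhull.cpp:143: error: (-215:Assertion failed) total >= 0 && (depth == CV_32F || depth == CV_32S) in function 'convexHull'

bar OpenCV(4.12.0) /io/opencv/modules/imgproc/src/convhull.cpp:143: error: (-215:Assertion failed) total >= 0 && (depth == CV_32F || depth == CV_32S) in function 'convexHull'

turn 0 then d cm [ 8.29 18.34  1.1 ] now [451.5  15.5 211. ] 166.98 t 19.4
```

>>> send_rows([
  [[0.6, 1.4, 0, 0, 8.5], [1.2, 2.6, 0, 0, 8.5], [1.4, 3.1, 0, 0, 8.5], [1.4, 3.1, 0, 0, 8.5], [1.4, 3.1, 0, 0, 8.5], [1.2, 2.7, 0, 0, 8.5], [0.7, 1.6, 1, 0, 8.5], [0.3, 0.8, 2, 0, 8.5], [0, 0, 2, 0, 8.5], [0, 0, 0, 0, 8.5]],
])

```text
t: 20.45
ee_pos: [0.4064, 0.2117, 0.1523]
ee_rot: [-179.7, -0.3, 167.0]
ft_force: [-0.2, -0.5, -0.3]
finger_gap: 0.0854
```

>>> send_rows([
  [[0, 0, 0, 0, 8.5], [0, 0, 0, 0, 6]],
])

```text
t: 20.65
ee_pos: [0.4097, 0.2131, 0.1562]
ee_rot: [179.9, 0.1, 166.9]
ft_force: [0.5, 0.3, -0.2]
finger_gap: 0.0727
```

```bash
python3 -c "
from h import *
go(412,212.8,16)"
```

```text
turn 0 then d cm [-0.23  0.03 14.02] now [409.7 213.1 156.2] 166.92 t 20.6
```

>>> send_rows([
  [[-0.2, 0, 1, 0, 6], [0, 0, 2.5, 0, 6], [0, 0, 3, 0, 6], [0, 0, 2.5, 0, 6], [0, 0, 2, 0, 6], [0, 0, 1.2, 0, 6], [0, 0, 0.6, 0, 6], [0, 0, 0, 0, 6], [0, 0, 0, 0, 6]],
])

```text
t: 21.55
ee_pos: [0.4116, 0.2133, 0.028]
ee_rot: [179.9, 0.1, 167.0]
ft_force: [0.6, 0.5, 0.9]
finger_gap: 0.0598
```

```bash
python3 -c "
from h import *
go(412,212.8,16)"
```

```text
turn 0 then d cm [-0.05 -0.04  1.2 ] now [411.6 213.3  28. ] 166.99 t 21.6
```

>>> send_rows([
  [[0, 0, 0.8, 0, 6], [0, 0, 0.4, 0, 5], [0, 0, 0, 0, 3], [0, 0, 0, 0, 1.5], [0, 0, 0, 0, 1.5], [0, 0, 0, 0, 1.5], [0, 0, 0, 0, 1.5], [0, 0, 0, 0, 1.5]],
], force=80)

```text
t: 22.35
ee_pos: [0.4108, 0.2131, 0.0156]
ee_rot: [180.0, 0.0, 167.0]
ft_force: [-1.2, 0.4, 4.0]
finger_gap: 0.0175
```

>>> send_rows([
  [[0, 0, -0.3, 0, 1.5], [0, 0, -0.7, 0, 1.5], [0, 0, -1, 0, 1.5], [0, 0, 0, 0, 1.5], [0, 0, 0, 0, 1.5]],
])

```text
t: 22.85
ee_pos: [0.411, 0.2132, 0.0358]
ee_rot: [179.9, 0.0, 167.0]
ft_force: [-0.8, -0.7, -3.0]
finger_gap: 0.0178
```

Run:
```python
from h import *
go(401,-231.5,200)
p,d,K,V=cam("side")
cv2.imwrite("pics/c1.png",cv2.resize(p[120:270,200:400],None,fx=4,fy=4)[:,:,::-1])
```

```text
turn 0 then d cm [ -9.02 -43.56 -16.42] now [411.  213.2  35.8] 167.0 t 22.9
```

View pics/c1.png

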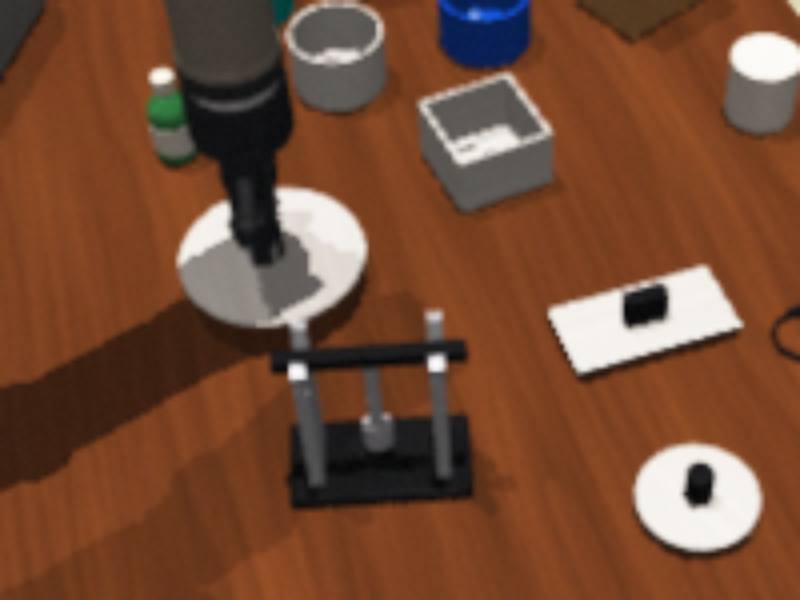

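>>> send_rows([
  [[0, 0, -1.5, 0, 1.5], [0, 0, -2.5, 0, 1.5], [0, 0, -3, 0, 1.5], [0, 0, -3, 0, 1.5], [0, 0, -3, 0, 1.5], [0, 0, -3, 0, 1.5], [0, 0, -2, 0, 1.5], [0, -1.5, -0.4, 0, 1.5], [-0.4, -2.5, 0, 0, 1.5], [-0.6, -3, 0, 0, 1.5]],
])

```text
t: 23.9
ee_pos: [0.4032, 0.1412, 0.2179]
ee_rot: [-179.9, -0.1, 167.1]
ft_force: [1.5, -0.2, -2.1]
finger_gap: 0.0178
```

>>> send_rows([
  [[-0.7, -3.2, 0, 0, 1.5], [-0.7, -3.2, 0, 0, 1.5], [-0.7, -3.2, 0, 0, 1.5], [-0.7, -3.2, 0, 0, 1.5], [-0.7, -3.2, 0, 0, 1.5], [-0.7, -3.2, 0, 0, 1.5], [-0.7, -3.2, 0, 0, 1.5], [-0.7, -3.2, 0, 0, 1.5], [-0.7, -3.2, 0, 0, 1.5], [-0.7, -3.2, 0, 0, 1.5]],
])

```text
t: 24.9
ee_pos: [0.3985, -0.1864, 0.2178]
ee_rot: [180.0, -0.2, 166.9]
ft_force: [0.5, 0.1, -2.1]
finger_gap: 0.0174
```

```bash
python3 -c "
from h import *
go(401,-231.5,130)"
```

```text
turn 0 then d cm [-1.27 -4.33  8.78] now [ 398.5 -186.4  217.8] 166.95 t 24.9
```

>>> send_rows([
  [[-0.5, -2, 0, 0, 1.5], [-0.3, -1.2, 0, 0, 1.5], [-0.2, -0.8, 1, 0, 1.5], [0, 0, 2, 0, 1.5], [0, 0, 2.5, 0, 1.5], [0, 0, 2, 0, 1.5], [0, 0, 1.2, 0, 1.5], [0, 0, 0, 0, 1.5], [0, 0, 0, 0, 1.5], [0, 0, 0, 0, 1.5]],
])

```text
t: 25.9
ee_pos: [0.4022, -0.2268, 0.1332]
ee_rot: [-180.0, 0.1, 167.0]
ft_force: [0.2, -0.7, -2.7]
finger_gap: 0.0174
```

```bash
cat > lidchk.py <<'E'
from h import *
import sys
def chk(rad,zoff,half=None,cams=("side","top")):
    """plane of held lid's plate by depth: white-ish points near TCP; zoff=plate top above TCP"""
    s=ctrl.get_state(); e=s["ee_pos"]
    for n in cams:
        p,d,K,V=cam(n); P=pts(d,K,V); R=P-e
        m=(np.hypot(R[...,0],R[...,1])<rad)&(abs(R[...,2]-zoff)<.008)&(d>0)
        m=cv2.erode(m.astype(np.uint8),np.ones((3,3)))>0
        q=P[m]
        if len(q)<30: print(n,"few",len(q)); continue
        A=np.c_[q[:,:2]-e[:2],np.ones(len(q))]
        c=np.linalg.lstsq(A,q[:,2],rcond=None)[0]; r=q[:,2]-A@c
        k=abs(r)<.003; c=np.linalg.lstsq(A[k],q[k,2],rcond=None)[0]
        print(n,len(q),"tilt rad",c[:2].round(3),"plate z mm",(c[2]*1000).round(1),"tcp",(e*1000).round(1))
E
python3 - <<'E'
from h import *
from lidchk import chk
go(401,-231.5,91)
chk(.085,-.003)
p,d,K,V=cam("side")
cv2.imwrite("pics/c2.png",cv2.resize(p[200:370,220:380],None,fx=3.5,fy=3.5)[:,:,::-1])
E
```

```text
turn 0 then d cm [ 0.01 -0.48  4.22] now [ 402.2 -226.8  133.2] 166.99 t 25.9
side 2010 tilt rad [ 0.001 -0.002] plate z mm 129.6 tcp [ 402.2 -226.8  133.2]
top 564 tilt rad [0.012 0.003] plate z mm 130.2 tcp [ 402.2 -226.8  133.2]
```

View pics/c2.png

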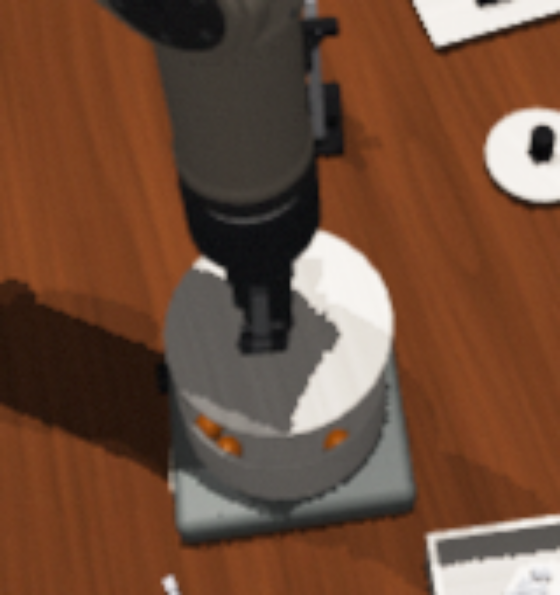

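>>> send_rows([
  [[0.1, -0.48, 0, 0, 1.5], [0, 0, 0.8, 0, 1.5], [0, 0, 0.8, 0, 1.5], [0, 0, 0.4, 0, 1.5], [0, 0, 0, 0, 1.5], [0, 0, 0, 0, 1.5], [0, 0, 0, 0, 1.5]],
])

```text
t: 26.75
ee_pos: [0.3998, -0.2308, 0.1124]
ee_rot: [-180.0, 0.0, 167.0]
ft_force: [-0.0, 0.0, -3.2]
finger_gap: 0.0174
```

Run:
```python
from h import *
from scipy.optimize import least_squares
go(400,-231.5,91)
s=ctrl.get_state(); e=s["ee_pos"]
p,d,K,V=cam("side"); P=pts(d,K,V); zp=e[2]-.003
m=((abs(P[...,2]-zp)<.006)&(np.hypot(P[...,0]-e[0],P[...,1]-e[1])<.085)).astype(np.uint8)
cs,_=cv2.findContours(m,cv2.RETR_EXTERNAL,cv2.CHAIN_APPROX_NONE); c=max(cs,key=cv2.contourArea)[:,0]
q=np.array([ray(u,v,zp,K,V)[:2] for u,v in c])*1000
f=lambda a:(np.hypot(q[:,0]-a[0],q[:,1]-a[1])-73)
r=least_squares(f,[*(e[:2]*1000)],loss="soft_l1",f_scale=1); print("lid centre",r.x.round(1),(abs(f(r.x))<2).sum(),len(q),"tcp",(e*1000).round(1))
```

```text
turn 0 then d cm [-0.04 -0.06  2.14] now [ 399.8 -230.8  112.4] 167.0 t 26.8
lid centre [ 402.4 -232.8] 120 218 tcp [ 399.8 -230.8  112.4]
```

Run:
```python
from h import *
from m import measure
f=np.load("side0.npz"); p,d,K,V=[f[k] for k in "pdKV"]
print(measure(d,K,V,(262,270,340,350),.084,band=.005))
print(measure(d,K,V,(240,165,298,212),.013,band=.005))
```

```text
{'rect': array([ 401.4, -234.2,  137. ,  137.5,   72.3]), 'circ': array([ 401.9, -234.4,  140.4]), 'ell': array([ 401.6, -234.2,  138.5,  139.3]), 'n': 368}
{'rect': array([411.3, 208.9, 139.6, 143.2,  72.1]), 'circ': array([412.5, 209.6, 146.2]), 'ell': array([412. , 209.5, 143.1, 144.5]), 'n': 1130}
```

>>> send_rows([
  [[0, -0.12, 0, 0, 1.5], [0, 0, 0.4, 0, 1.5], [0, 0, 0.4, 0, 1.5], [0, 0, 0.4, 0, 1.5], [0, 0, 0.3, 0, 1.5], [0, 0, 0, 0, 1.5], [0, 0, 0, 0, 1.5]],
])

```text
t: 27.5
ee_pos: [0.3993, -0.2319, 0.0972]
ee_rot: [-180.0, -0.0, 167.0]
ft_force: [0.3, 0.0, -2.0]
finger_gap: 0.0176
```

>>> send_rows([
  [[0, 0, 0.2, 0, 1.5], [0, 0, 0.2, 0, 1.5], [0, 0, 0.2, 0, 1.5], [0, 0, 0, 0, 1.5], [0, 0, 0, 0, 1.5]],
])

```text
t: 28.0
ee_pos: [0.3993, -0.2319, 0.0913]
ee_rot: [180.0, -0.0, 167.0]
ft_force: [-0.1, -0.8, -2.2]
finger_gap: 0.0177
```

Run:
```python
from h import *
from lidchk import chk
go(399.5,-232,91); print(ctrl.get_state()["ft_force"])
chk(.085,-.003,cams=("side",))
```

```text
turn 0 then d cm [-0.02 -0.01  0.03] now [ 399.3 -231.9   91.3] 167.0 t 28.0
[-0.14908151 -0.76778339 -2.16871562]
side 1966 tilt rad [-0.002 -0.003] plate z mm 87.6 tcp [ 399.3 -231.9   91.3]
```

>>> send_rows([
  [[0, 0, 0.1, 0, 1.5], [0, 0, 0, 0, 2.5], [0, 0, 0, 0, 4], [0, 0, 0, 0, 6], [0, 0, -0.5, 0, 6], [0, 0, -1.5, 0, 6], [0, 0, -2.5, 0, 6], [0, 0, -3, 0, 6], [0, 0, -2.5, 0, 6], [0, 0, 0, 0, 8.5]],
])

```text
t: 29.05
ee_pos: [0.4016, -0.2337, 0.194]
ee_rot: [-179.9, 0.5, 167.0]
ft_force: [-0.2, 0.4, -0.3]
finger_gap: 0.0726
```

Run:
```python
from h import *
from m import measure
s=ctrl.get_state(); go(649.7,-86.8,200)
p,d,K,V=cam("side")
print(measure(d,K,V,(255,260,345,350),.088,band=.005),"want",401.6,-234.2)
P=pts(d,K,V); m=(np.hypot(P[...,0]-.401,P[...,1]+.234)<.06)&(abs(P[...,2]-.088)<.006); q=P[m]
print(np.linalg.lstsq(np.c_[q[:,:2]-[.401,-.234],np.ones(len(q))],q[:,2],rcond=None)[0].round(4))
p,d,K,V=cam("top"); P=pts(d,K,V); H=P[...,2]
print(measure(d,K,V,(375,225,440,292),.088,band=.005))
print('tinlid',measure(d,K,V,(340,160,390,210),.013,band=.005))
print('case',measure(d,K,V,(442,190,490,252),.050,band=.005))
cv2.imwrite("pics/c3.png",cv2.resize(p[140:310,180:500],None,fx=2.5,fy=2.5)[:,:,::-1])
```

```text
turn 0 then d cm [-20.86  19.9   -0.6 ] now [ 401.6 -233.7  194. ] 167.0 t 29.1
{'rect': array([ 401.4, -236.9,  140.7,  144.4,   88.9]), 'circ': array([ 401.8, -234.6,  145.8]), 'ell': array([ 401.6, -234.6,  144.2,  145.1]), 'n': 2538} want 401.6 -234.2
[-0.0016 -0.0012  0.087 ]
{'rect': array([ 404.4, -215.8,  110.1,  144.1,   79.5]), 'circ': array([ 401.4, -232.1,  144.8]), 'ell': array([ 403.3, -226.7,  129.1,  144.4]), 'n': 893}
tinlid {'rect': array([648.1, -87. ,  86.3,  81.5,   0.7]), 'circ': array([649.2, -87.2,  88.4]), 'ell': array([649.7, -86.9,  84.2,  87.4]), 'n': 419}
case {'rect': array([ 532.4, -397.3,   63.5,  106.8,   80. ]), 'circ': array([ 531.9, -398.4,  120.1]), 'ell': array([ 532.3, -397.6,   69.9,  159.3]), 'n': 117}
```

View pics/c3.png

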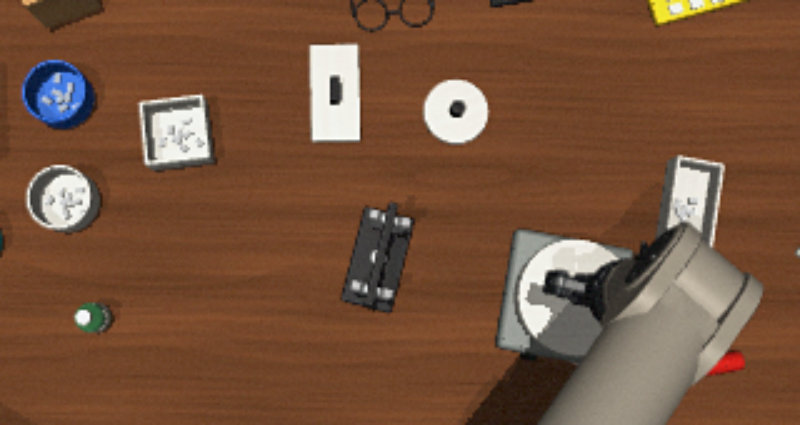

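The pan lid is home: about 0.5 mm off centre, level, plate top 87 mm. The case has moved about 23 mm towards +y, so it was knocked, and I'll re-measure it before use. The tin lid is next.

>>> send_rows([
  [[-1, 1, 0, 0, 8.5], [-2, 1.9, 0, 0, 8.5], [-2.6, 2.5, 0, 0, 8.5], [-2.6, 2.5, 0, 0, 8.5], [-2.6, 2.5, 0, 0, 8.5], [-2.6, 2.5, 0, 0, 8.5], [-2.6, 2.5, 0, 0, 8.5], [-2.4, 2.2, 1, 0, 6], [-1.6, 1.5, 2, 0, 6], [-0.8, 0.8, 2, 0, 6]],
])

```text
t: 30.15
ee_pos: [0.6487, -0.0808, 0.137]
ee_rot: [179.9, -0.1, 167.2]
ft_force: [-0.2, 0.1, -0.4]
finger_gap: 0.0598
```

>>> send_rows([
  [[0, 0, 1, 0, 6], [0, 0, 0, 0, 6], [0, 0, 0, 0, 6]],
])

```text
t: 30.45
ee_pos: [0.6461, -0.0857, 0.1302]
ee_rot: [-180.0, -0.0, 166.9]
ft_force: [-0.6, 0.2, 0.7]
finger_gap: 0.0601
```

```bash
python3 -c "
from h import *
go(649.5,-87,15.5); print(ctrl.get_state()['joints'].round(0))"
```

```text
turn 0 then d cm [-0.36 -0.05 11.47] now [646.1 -85.7 130.2] 166.91 t 30.4
[-20.  39.  44.  79. -27.  73. 102.]
```

>>> send_rows([
  [[-0.35, -0.05, 1, 0, 6], [0, 0, 2.5, 0, 6], [0, 0, 2.5, 0, 6], [0, 0, 2, 0, 6], [0, 0, 1.5, 0, 6], [0, 0, 0.8, 0, 6], [0, 0, 0.2, 0, 6], [0, 0, 0, 0, 6], [0, 0, 0, 0, 6]],
])

```text
t: 31.35
ee_pos: [0.651, -0.0864, 0.0265]
ee_rot: [180.0, 0.1, 167.0]
ft_force: [-0.5, -0.4, 0.0]
finger_gap: 0.0597
```

```bash
python3 -c "
from h import *
go(649.5,-87,15.5); print(ctrl.get_state()['joints'].round(0))"
```

```text
turn 0 then d cm [ 0.13 -0.09  1.1 ] now [651.  -86.4  26.5] 167.0 t 31.4
[-18.  45.  41.  84. -31.  62. 105.]
```

>>> send_rows([
  [[0.12, -0.08, 0.6, 0, 6], [0, 0, 0.5, 0, 5], [0, 0, 0, 0, 3], [0, 0, 0, 0, 1.5], [0, 0, 0, 0, 1.5], [0, 0, 0, 0, 1.5], [0, 0, 0, 0, 1.5], [0, 0, 0, 0, 1.5]],
], force=80)

```text
t: 32.15
ee_pos: [0.6488, -0.0866, 0.0144]
ee_rot: [-180.0, 0.0, 167.0]
ft_force: [-0.6, -0.8, 0.6]
finger_gap: 0.0178
```

>>> send_rows([
  [[0, 0, -0.3, 0, 1.5], [0, 0, -1, 0, 1.5], [0, 0, -2, 0, 1.5], [0, 0, -3, 0, 1.5], [0, 0, -3, 0, 1.5], [0, 0, -3, 0, 1.5], [0, 0, -3, 0, 1.5], [0, 0, -2, 0, 1.5], [0, 0, -1, 0, 1.5], [0, 0, 0, 0, 1.5]],
])

```text
t: 33.15
ee_pos: [0.6495, -0.0871, 0.1993]
ee_rot: [180.0, 0.2, 167.0]
ft_force: [0.2, -0.9, -0.9]
finger_gap: 0.0179
```

Run:
```python
from h import *
from m import measure
p,d,K,V=cam("top")
print('tin',measure(d,K,V,(170,190,240,250),.055,band=.005))
go(516.5,432,200)
cv2.imwrite("pics/d1.png",cv2.resize(p[140:310,160:480],None,fx=2.5,fy=2.5)[:,:,::-1])
```

```text
tin {'rect': array([525.2, 428. , 179.6, 224.3,   4. ]), 'circ': array([522.8, 437.1, 270.7]), 'ell': array([534.6, 483.3, 166.3, 360. ]), 'n': 157}
turn 0 then d cm [24.56 47.56 -0.24] now [648.7 -86.6 197.6] 166.99 t 33.2
```

View pics/d1.png

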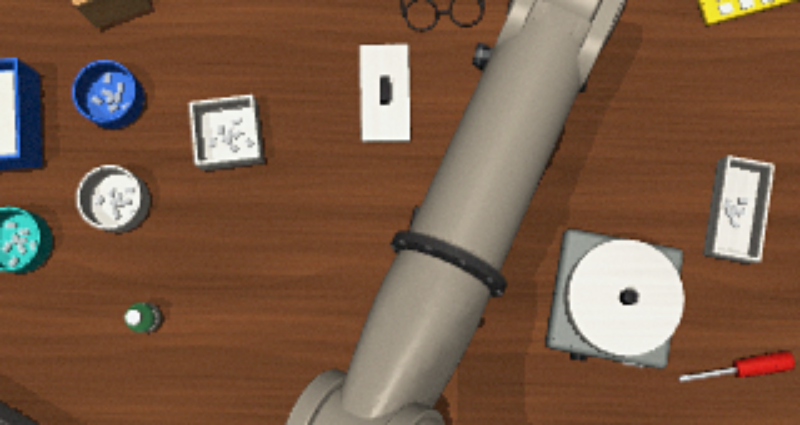

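>>> send_rows([
  [[0.8, 1.6, 0, 0, 1.5], [1.4, 2.6, 0, 0, 1.5], [1.65, 3.2, 0, 0, 1.5], [1.65, 3.2, 0, 0, 1.5], [1.65, 3.2, 0, 0, 1.5], [1.65, 3.2, 0, 0, 1.5], [1.65, 3.2, 0, 0, 1.5], [1.65, 3.2, 0, 0, 1.5], [1.65, 3.2, 0, 0, 1.5], [1.65, 3.2, 0, 0, 1.5]],
])

```text
t: 34.2
ee_pos: [0.5639, 0.2398, 0.1953]
ee_rot: [-179.9, -0.2, 167.0]
ft_force: [0.7, -0.2, -0.8]
finger_gap: 0.0176
```

Run:
```python
from h import *
from m import measure
p,d,K,V=cam("top")
print('tin',measure(d,K,V,(180,198,228,238),.055,band=.005))
go(516.5,432,200); print(ctrl.get_state()['joints'].round(0))
```

```text
tin {'rect': array([516.5, 434.4,  82.7,  79.1,  18.1]), 'circ': array([516.5, 431.8,  84.4]), 'ell': array([516.8, 432. ,  82.5,  82.7]), 'n': 82}
turn 0 then d cm [ 8.24 16.81 -0.54] now [561.1 250.2 194.6] 167.68 t 34.2
[-53.  32.  44.  80. -23.  77.  69.]
```

>>> send_rows([
  [[1.65, 3.2, 0, 0, 1.5], [1.65, 3.2, 0, 0, 1.5], [1.65, 3.2, 0, 0, 1.5], [1.3, 2.8, 0, 0, 1.5], [1, 2, 0, 0, 1.5], [0.7, 1.4, 1, 0, 1.5], [0.4, 0.9, 2.5, 0, 1.5], [0, 0, 2.5, 0, 1.5], [0, 0, 2, 0, 1.5], [0, 0, 1, 0, 1.5]],
])

```text
t: 35.25
ee_pos: [0.5202, 0.4177, 0.103]
ee_rot: [-179.7, -0.2, 166.9]
ft_force: [-0.1, -0.6, -1.3]
finger_gap: 0.0175
```

>>> send_rows([
  [[0, 0, 0, 0, 1.5], [0, 0, 0, 0, 1.5], [0, 0, 0, 0, 1.5]],
])

```text
t: 35.55
ee_pos: [0.523, 0.42, 0.1088]
ee_rot: [179.9, 0.1, 167.0]
ft_force: [-0.5, 0.3, -0.5]
finger_gap: 0.0175
```

```bash
cat >> lidchk.py <<'E'
from scipy.optimize import least_squares
def circ(n,zp,x,y,R,lo=.02,ret=False,tol=.006):
    """circle of radius R (mm) fitted to outline of what stands at height zp near x,y (m)"""
    p,d,K,V=cam(n); P=pts(d,K,V)
    m=((abs(P[...,2]-zp)<tol)&(np.hypot(P[...,0]-x,P[...,1]-y)<R/1000+.012)).astype(np.uint8)
    cs,_=cv2.findContours(m,cv2.RETR_EXTERNAL,cv2.CHAIN_APPROX_NONE); c=np.vstack([k[:,0] for k in cs if len(k)>12])
    q=np.array([ray(u,v,zp,K,V)[:2] for u,v in c])*1000
    f=lambda a:(np.hypot(q[:,0]-a[0],q[:,1]-a[1])-R)
    r=least_squares(f,[x*1000,y*1000],loss="soft_l1",f_scale=1)
    print(n,"circle",r.x.round(1),"inliers",(abs(f(r.x))<2).sum(),len(q)); return p
E
python3 - <<'E'
from lidchk import *
s=ctrl.get_state(); e=s["ee_pos"]; go(516.3,432,69)
chk(.055,-.001,cams=("side",))
p=circ("side",e[2]-.002,e[0],e[1],44)
circ("side",.055,.5165,.432,42)
from m import measure
f=np.load("side0.npz"); _,d,K,V=[f[k] for k in "pdKV"]
print("tin side0",measure(d,K,V,(265,115,303,150),.055,band=.005))
cv2.imwrite("pics/d2.png",cv2.resize(p[70:200,220:360],None,fx=4,fy=4)[:,:,::-1])
E
```

```text
turn 0 then d cm [0.92 1.01 3.98] now [523.  420.  108.8] 166.97 t 35.5
side 181 tilt rad [ 0.002 -0.009] plate z mm 105.1 tcp [523.  420.  108.8]
side circle [524.3 414.7] inliers 39 73
side circle [517.  429.1] inliers 28 74
tin side0 {'rect': array([515.2, 427.2,  80.6,  80.8,  71.8]), 'circ': array([516.8, 426.8,  85.3]), 'ell': array([516.2, 426.9,  81.5,  83.7]), 'n': 71}
```

View pics/d2.png

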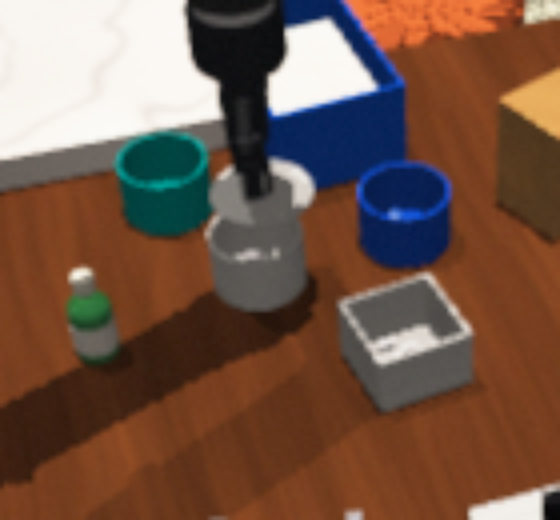

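>>> send_rows([
  [[0.45, 0.5, 0, 0, 1.5], [0.47, 0.5, 0.5, 0, 1.5], [0, 0, 1, 0, 1.5], [0, 0, 1, 0, 1.5], [0, 0, 0.5, 0, 1.5], [0, 0, 0, 0, 1.5], [0, 0, 0, 0, 1.5], [0, 0, 0, 0, 1.5]],
])

```text
t: 36.5
ee_pos: [0.5158, 0.4317, 0.0778]
ee_rot: [180.0, 0.0, 167.0]
ft_force: [0.7, 0.6, -1.7]
finger_gap: 0.0175
```

Run:
```python
from lidchk import *
s=ctrl.get_state(); e=s["ee_pos"]; go(516.3,432,61)
p=circ("side",e[2]-.003,e[0],e[1]-.004,44)
```

```text
turn 0 then d cm [-0.04  0.04  1.68] now [515.8 431.7  77.8] 166.97 t 36.5
side circle [517.  426.9] inliers 36 72
```

Lid (517.0, 426.9) against tin (516.2, 426.9) in the same camera, so they are aligned. I'll lower it.

>>> send_rows([
  [[0, 0, 0.5, 0, 1.5], [0, 0, 0.4, 0, 1.5], [0, 0, 0.3, 0, 1.5], [0, 0, 0.2, 0, 1.5], [0, 0, 0.15, 0, 1.5], [0, 0, 0.1, 0, 1.5], [0, 0, 0, 0, 1.5], [0, 0, 0, 0, 1.5]],
])

```text
t: 37.35
ee_pos: [0.5152, 0.432, 0.0607]
ee_rot: [180.0, 0.0, 167.0]
ft_force: [-0.4, 0.6, -1.9]
finger_gap: 0.0178
```

Run:
```python
from lidchk import *
go(516.3,432,61); print(ctrl.get_state()["ft_force"])
chk(.055,-.002,cams=("side",))
```

```text
turn 0 then d cm [-0.11  0.03 -0.03] now [515.2 432.   60.7] 167.0 t 37.4
[-0.3579486   0.60784171 -1.91781399]
side 162 tilt rad [ 0.001 -0.011] plate z mm 57.3 tcp [515.2 432.   60.7]
```

>>> send_rows([
  [[0, 0, 0, 0, 2.5], [0, 0, 0, 0, 4], [0, 0, 0, 0, 6], [0, 0, -0.5, 0, 6], [0, 0, -1.5, 0, 6], [0, 0, -2.5, 0, 6], [0, 0, -3, 0, 6], [0, 0, -3, 0, 6], [0, 0, -2, 0, 8.5], [0, 0, 0, 0, 8.5]],
])

```text
t: 38.4
ee_pos: [0.5179, 0.4326, 0.1916]
ee_rot: [179.6, 0.4, 167.0]
ft_force: [0.7, -0.0, 0.7]
finger_gap: 0.0846
```

Run:
```python
from lidchk import *
from m import measure
chk0=None
p,d,K,V=cam("side"); P=pts(d,K,V)
m=(np.hypot(P[...,0]-.516,P[...,1]-.428)<.036)&(abs(P[...,2]-.057)<.006); q=P[m]
print(np.linalg.lstsq(np.c_[q[:,:2]-[.516,.428],np.ones(len(q))],q[:,2],rcond=None)[0].round(4),len(q))
circ("side",.058,.516,.427,44)
p,d,K,V=cam("top")
for n,b,z in (("caselid",(295,145,335,205),.013),("caseknob",(300,160,330,192),.041),("case",(430,185,490,260),.05)): print(n,measure(d,K,V,b,z,band=.005))
go(671,77.7,200,1.4); print(ctrl.get_state()['joints'].round(0))
cv2.imwrite("pics/d3.png",cv2.resize(p[140:310,160:480],None,fx=2.5,fy=2.5)[:,:,::-1])
```

```text
[0.0002 0.0197 0.0567] 183
side circle [516.  425.6] inliers 39 72
caselid {'rect': array([670.4,  78. , 131.4,  64.8,   1.3]), 'circ': array([671.2,  79.7, 143.5]), 'ell': array([671.3,  76.7,  78.8, 166. ]), 'n': 612}
caseknob {'rect': array([671.1,  77.8,  34. ,  10. ,   1.3]), 'circ': array([671.1,  77.8,  35.4]), 'ell': array([670.9,  77.5,  12.5,  45.9]), 'n': 37}
case {'rect': array([ 520.7, -395. ,   63.6,  130.3,   80.5]), 'circ': array([ 520.5, -394.9,  141.8]), 'ell': array([ 521.2, -394.9,   74.2,  177.8]), 'n': 158}
turn -14.4 then d cm [-14.75 -35.76  -1.45] now [514.8 431.6 185.5] 166.99 t 38.5
[-65.  39.  42.  70. -25.  80.  52.]
```

View pics/d3.png

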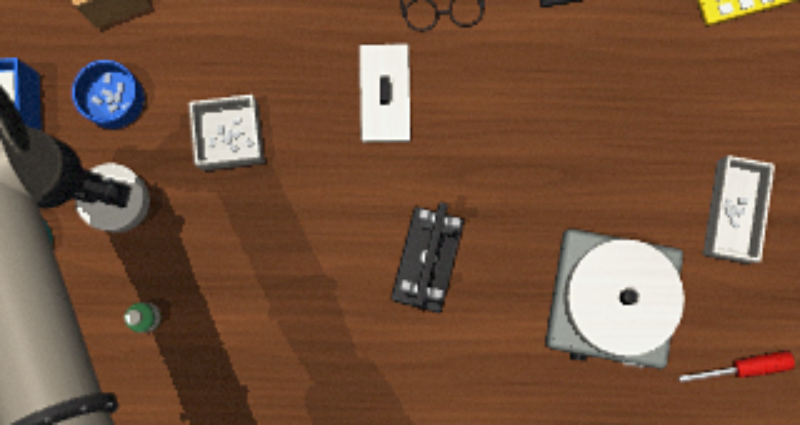

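>>> send_rows([
  [[0, 0, 0, -7.2, 8.5], [0, 0, 0, -7.2, 8.5], [-0.8, -1.9, 0, 0, 8.5], [-1.2, -2.9, 0, 0, 8.5], [-1.4, -3.4, 0, 0, 8.5], [-1.4, -3.4, 0, 0, 8.5], [-1.4, -3.4, 0, 0, 8.5], [-1.4, -3.4, 0, 0, 8.5], [-1.4, -3.4, 0, 0, 8.5], [-1.4, -3.4, 0, 0, 8.5]],
])

```text
t: 39.55
ee_pos: [0.6246, 0.1811, 0.184]
ee_rot: [-180.0, -0.2, -178.6]
ft_force: [0.7, -0.4, 0.4]
finger_gap: 0.0851
```

>>> send_rows([
  [[-1.4, -3.4, 0, 0, 6], [-1.3, -3.1, 0, 0, 6], [-1, -2.4, 1, 0, 6], [-0.6, -1.4, 2, 0, 6], [0, 0, 2, 0, 6], [0, 0, 1, 0, 6], [0, 0, 0, 0, 6], [0, 0, 0, 0, 6], [0, 0, 0, 0, 6]],
])

```text
t: 40.45
ee_pos: [0.6714, 0.0812, 0.1269]
ee_rot: [180.0, 0.1, -178.5]
ft_force: [0.5, -0.2, 0.7]
finger_gap: 0.0602
```

```bash
python3 -c "
from h import *
go(671,77.8,15,1.4); print(ctrl.get_state()['joints'].round(0))"
```

```text
turn 0.1 then d cm [ 0.05 -0.34 11.19] now [671.4  81.2 126.9] -178.53 t 40.5
[-31.  41.  40.  74. -26.  74. 100.]
```

>>> send_rows([
  [[0.05, -0.34, 1, 0, 6], [0, 0, 2.5, 0, 6], [0, 0, 2.5, 0, 6], [0, 0, 2, 0, 6], [0, 0, 1.3, 0, 6], [0, 0, 0.8, 0, 6], [0, 0, 0.2, 0, 6], [0, 0, 0, 0, 6], [0, 0, 0, 0, 6]],
])

```text
t: 41.35
ee_pos: [0.6714, 0.077, 0.024]
ee_rot: [180.0, 0.1, -178.6]
ft_force: [0.1, -0.3, 0.3]
finger_gap: 0.0606
```

```bash
python3 -c "
from h import *
go(671,77.8,15,1.4); print(ctrl.get_state()['joints'].round(0))"
```

```text
turn 0.0 then d cm [0.03 0.09 0.9 ] now [671.4  77.   24. ] -178.6 t 41.4
[-30.  46.  37.  80. -29.  63. 103.]
```

>>> send_rows([
  [[0, 0.08, 0.5, 0, 6], [0, 0, 0.4, 0, 5], [0, 0, 0, 0, 3], [0, 0, 0, 0, 1], [0, 0, 0, 0, 1], [0, 0, 0, 0, 1], [0, 0, 0, 0, 1], [0, 0, 0, 0, 1], [0, 0, 0, 0, 1]],
], force=80)

```text
t: 42.25
ee_pos: [0.6706, 0.0778, 0.014]
ee_rot: [-180.0, 0.0, -178.6]
ft_force: [-0.6, -0.7, 1.3]
finger_gap: 0.0125
```

>>> send_rows([
  [[0, 0, -0.3, 0, 1], [0, 0, -1, 0, 1], [0, 0, -2, 0, 1], [0, 0, -2.5, 0, 1], [0, 0, -2.5, 0, 1], [0, 0, -2.5, 0, 1], [0, 0, -2.5, 0, 1], [0, 0, -2, 0, 1], [0, 0, -1, 0, 1], [0, 0, 0, 0, 1]],
])

```text
t: 43.25
ee_pos: [0.6714, 0.0776, 0.179]
ee_rot: [180.0, 0.2, -178.6]
ft_force: [0.4, 0.1, -0.5]
finger_gap: 0.0125
```

Run:
```python
from lidchk import *
from m import measure
p,d,K,V=cam("top")
print("case",measure(d,K,V,(430,185,490,260),.05,band=.005))
print("tinlid",measure(d,K,V,(180,190,230,245),.059,band=.005))
P=pts(d,K,V); m=(np.hypot(P[...,0]-.516,P[...,1]-.432)<.038)&(abs(P[...,2]-.059)<.007); q=P[m]
print(np.linalg.lstsq(np.c_[q[:,:2]-[.516,.432],np.ones(len(q))],q[:,2],rcond=None)[0].round(4),len(q))
go(520.7,-395,170,-9.5); print(ctrl.get_state()['joints'].round(0))
cv2.imwrite("pics/e1.png",cv2.resize(p[140:310,160:480],None,fx=2.5,fy=2.5)[:,:,::-1])
```

```text
case {'rect': array([ 520.6, -394.9,   63.9,  130.5,   80.2]), 'circ': array([ 520.5, -394.9,  141.8]), 'ell': array([ 519.5, -395.3,   79.9,  165.3]), 'n': 160}
tinlid {'rect': array([516.7, 429.9,  85.6,  85.7,  28.6]), 'circ': array([516.7, 430.4,  87.5]), 'ell': array([516.7, 430.4,  86.3,  86.8]), 'n': 479}
[-0.0082 -0.012   0.0583] 382
turn 10.9 then d cm [  6.97 -49.1    0.72] now [670.5  77.8 177.2] -178.61 t 43.3
[-30.  39.  40.  70. -24.  79.  99.]
```

View pics/e1.png

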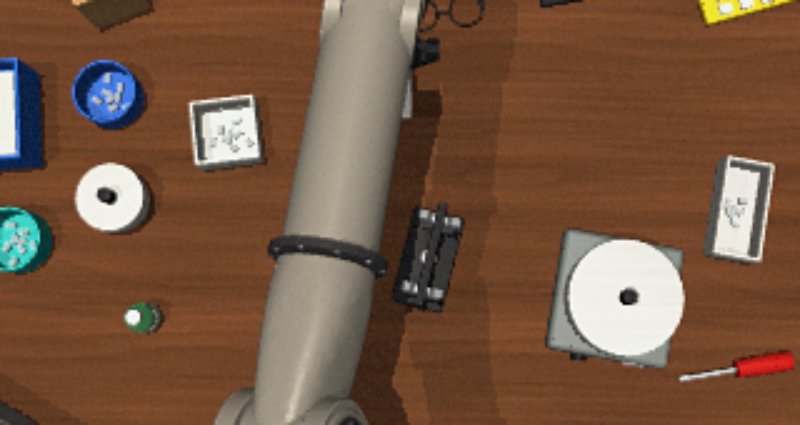

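>>> send_rows([
  [[0, 0, 0, 5.5, 1], [0, 0, 0, 5.5, 1], [0.2, -1.5, 0, 0, 1], [0.4, -2.7, 0, 0, 1], [0.5, -3.3, 0, 0, 1], [0.5, -3.3, 0, 0, 1], [0.5, -3.3, 0, 0, 1], [0.5, -3.3, 0, 0, 1], [0.5, -3.3, 0, 0, 1], [0.5, -3.3, 0, 0, 1]],
])

```text
t: 44.3
ee_pos: [0.5927, -0.155, 0.1757]
ee_rot: [-180.0, -0.1, 170.5]
ft_force: [0.1, 0.3, -1.4]
finger_gap: 0.0125
```

>>> send_rows([
  [[0.5, -3.3, 0, 0, 1], [0.5, -3.3, 0, 0, 1], [0.5, -3.3, 0, 0, 1], [0.5, -3.3, 0, 0, 1], [0.5, -3.3, 0, 0, 1], [0.5, -3.3, 0, 0, 1], [0.3, -2.5, 0, 0, 1], [0, -1, 0, 0, 1], [0, 0, 0, 0, 1]],
])

```text
t: 45.2
ee_pos: [0.5213, -0.379, 0.1761]
ee_rot: [-180.0, -0.1, 170.2]
ft_force: [0.2, 0.7, -0.7]
finger_gap: 0.0129
```

```bash
python3 -c "
from h import *
go(520.7,-395,100,-9.7); print(ctrl.get_state()['joints'].round(0))"
```

```text
turn -0.1 then d cm [-0.21 -1.59  7.61] now [ 521.3 -379.   176.1] 170.21 t 45.2
[  8.  36.  45.  76. -26.  78. 133.]
```

>>> send_rows([
  [[-0.1, -0.9, 0, 0, 1], [-0.1, -0.7, 1, 0, 1], [0, 0, 2, 0, 1], [0, 0, 2, 0, 1], [0, 0, 1.5, 0, 1], [0, 0, 1, 0, 1], [0, 0, 0, 0, 1], [0, 0, 0, 0, 1], [0, 0, 0, 0, 1]],
])

```text
t: 46.1
ee_pos: [0.5233, -0.3938, 0.103]
ee_rot: [-179.9, 0.1, 170.4]
ft_force: [-0.6, -0.3, -0.7]
finger_gap: 0.0123
```

Run:
```python
from lidchk import *
go(520.7,-395,56,-9.7)
chk(.07,-.001,cams=("side",))
s=ctrl.get_state(); e=s["ee_pos"]
p,d,K,V=cam("side"); P=pts(d,K,V)
for n,z in(("lid",e[2]-.001),("case",.05)):
    m=((abs(P[...,2]-z)<.006)&(np.hypot(P[...,0]-e[0],P[...,1]-e[1])<.085)&(d>0)).astype(np.uint8)
    v,u=np.nonzero(m); q=np.array([ray(a,b,z,K,V)[:2] for a,b in zip(u,v)])*1000
    print(n,cv2.minAreaRect(q.astype(np.float32)))
cv2.imwrite("pics/e2.png",cv2.resize(p[270:400,290:460],None,fx=4,fy=4)[:,:,::-1])
```

```text
turn 0.1 then d cm [ 0.24 -0.16  4.7 ] now [ 523.3 -393.8  103. ] 170.41 t 46.1
side 1031 tilt rad [-0.001 -0.007] plate z mm 101.1 tcp [ 523.3 -393.8  103. ]
lid ((526.1651000976562, -395.78277587890625), (66.22801971435547, 133.76014709472656), 80.54061126708984)
case ((521.093505859375, -398.0225830078125), (62.17511749267578, 129.88612365722656), 80.23886108398438)
```

View pics/e2.png

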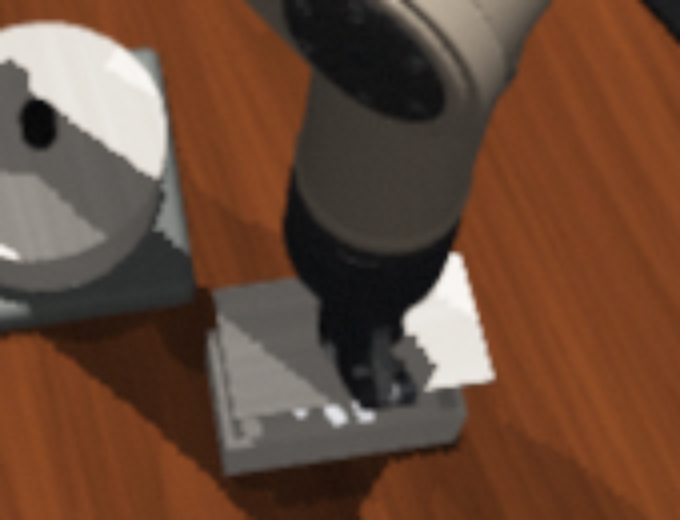

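>>> send_rows([
  [[0.28, -0.16, 0, 0, 1], [0, 0, 1, 0, 1], [0, 0, 1, 0, 1], [0, 0, 0.7, 0, 1], [0, 0, 0, 0, 1], [0, 0, 0, 0, 1], [0, 0, 0, 0, 1]],
])

```text
t: 46.9
ee_pos: [0.5199, -0.3945, 0.0751]
ee_rot: [-180.0, 0.0, 170.4]
ft_force: [0.7, 0.2, -1.6]
finger_gap: 0.0123
```

Run:
```python
from lidchk import *
go(520.7,-395,55,-9.7)
s=ctrl.get_state(); e=s["ee_pos"]
p,d,K,V=cam("side"); P=pts(d,K,V)
for n,z in(("lid",e[2]-.001),):
    m=((abs(P[...,2]-z)<.005)&(np.hypot(P[...,0]-e[0],P[...,1]-e[1])<.085)&(d>0)).astype(np.uint8)
    v,u=np.nonzero(m); q=np.array([ray(a,b,z,K,V)[:2] for a,b in zip(u,v)])*1000
    print(n,cv2.minAreaRect(q.astype(np.float32)))
cv2.imwrite("pics/e3.png",cv2.resize(p[270:400,290:460],None,fx=4,fy=4)[:,:,::-1])
```

```text
turn 0.1 then d cm [-0.09 -0.03  2.01] now [ 519.9 -394.5   75.1] 170.4 t 46.9
lid ((522.675537109375, -396.3948059082031), (66.067626953125, 133.82640075683594), 80.60192108154297)
```

View pics/e3.png

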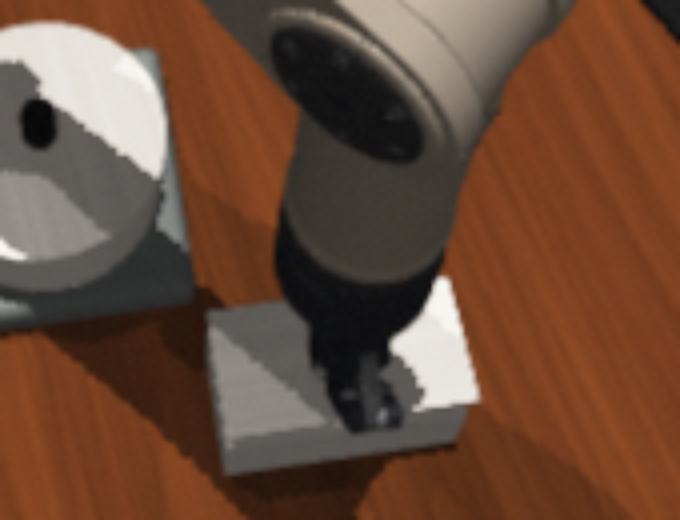

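>>> send_rows([
  [[0.02, -0.1, 0, 0, 1], [0, 0, 0.4, 0, 1], [0, 0, 0.4, 0, 1], [0, 0, 0.3, 0, 1], [0, 0, 0.2, 0, 1], [0, 0, 0.2, 0, 1], [0, 0, 0, 0, 1], [0, 0, 0, 0, 1]],
])

```text
t: 47.75
ee_pos: [0.5194, -0.3952, 0.0598]
ee_rot: [-180.0, 0.0, 170.4]
ft_force: [0.1, 0.2, -0.4]
finger_gap: 0.0127
```

>>> send_rows([
  [[0, 0, 0.2, 0, 1], [0, 0, 0.2, 0, 1], [0, 0, 0.1, 0, 1], [0, 0, 0, 0, 1], [0, 0, 0, 0, 1]],
])

```text
t: 48.25
ee_pos: [0.5194, -0.3951, 0.055]
ee_rot: [180.0, 0.0, 170.4]
ft_force: [-0.3, 0.9, 0.5]
finger_gap: 0.0128
```

Run:
```python
from lidchk import *
go(520.7,-395,55,-9.7)
chk(.07,-.001,cams=("side",))
```

```text
turn 0.1 then d cm [-0.13  0.04 -0.  ] now [ 519.4 -395.1   55. ] 170.4 t 48.2
side 960 tilt rad [-0.003 -0.008] plate z mm 53.1 tcp [ 519.4 -395.1   55. ]
```

>>> send_rows([
  [[0, 0, 0, 0, 2], [0, 0, 0, 0, 4], [0, 0, 0, 0, 6], [0, 0, -0.5, 0, 6], [0, 0, -1.5, 0, 6], [0, 0, -3, 0, 6], [0, 0, -3, 0, 6], [0, 0, -3, 0, 6], [0, 0, -3, 0, 6], [0, 0, -2, 0, 6]],
])

```text
t: 49.3
ee_pos: [0.5198, -0.3964, 0.2192]
ee_rot: [-179.8, 0.3, 170.4]
ft_force: [0.3, -0.8, -0.1]
finger_gap: 0.0598
```

>>> send_rows([
  [[0, 2, 0, 0, 6], [0, 3.5, 0, 0, 6], [0, 3.5, 0, 0, 6], [0, 3.5, 0, 0, 6], [0, 3.5, 0, 0, 6], [0, 3.5, 0, 0, 6], [0, 3.5, 0, 0, 6], [0, 2, 0, 0, 6], [0, 0, 0, 0, 6], [0, 0, 0, 0, 6]],
])

```text
t: 50.3
ee_pos: [0.5611, -0.1495, 0.2159]
ee_rot: [-179.9, 0.1, 170.4]
ft_force: [-0.5, -0.5, 0.4]
finger_gap: 0.0599
```

```bash
cat > fin.py <<'E'
from lidchk import *
from m import measure
s=ctrl.get_state(); print("t",s["t"],"tcp",s["ee_pos"].round(3))
p,d,K,V=cam("top"); P=pts(d,K,V)
for n,b,z in (("caselid",(430,185,490,260),.054),("panlid",(375,225,440,292),.088),("tinlid",(180,190,230,245),.059),("bar",(305,210,357,275),.130)):
    r=measure(d,K,V,b,z,band=.005); print(n,r)
    c=r["ell"][:2]/1000 if n!="caselid" else r["rect"][:2]/1000
    if n=="bar": continue
    m=(np.hypot(P[...,0]-c[0],P[...,1]-c[1])<(.03 if n=="caselid" else .036))&(abs(P[...,2]-z)<.007); q=P[m]
    print("   plane",np.linalg.lstsq(np.c_[q[:,:2]-c,np.ones(len(q))],q[:,2],rcond=None)[0].round(4))
cv2.imwrite("pics/f1.png",cv2.resize(p[90:310,160:500],None,fx=2.35,fy=2.35)[:,:,::-1])
p,d,K,V=cam("side"); cv2.imwrite("pics/f2.png",p[:,:,::-1])
E
python3 fin.py
```

```text
t 50.3 tcp [ 0.561 -0.149  0.216]
caselid {'rect': array([ 521.6, -395.2,   66.4,  133.8,   80.6]), 'circ': array([ 521.7, -395.3,  145.4]), 'ell': array([ 521.3, -395.2,   93. ,  159.8]), 'n': 689}
   plane [-0.0323  0.0204  0.0541]
panlid {'rect': array([ 392.5, -249.3,  108. ,  144.2,   62.3]), 'circ': array([ 400.9, -232.8,  145.2]), 'ell': array([ 398.9, -239.3,  127.9,  146.7]), 'n': 1173}
   plane [ 0.0043 -0.0075  0.0879]
tinlid {'rect': array([516.7, 430. ,  85.6,  85.6,  28.3]), 'circ': array([516.7, 430.2,  87.9]), 'ell': array([516.5, 430.2,  86. ,  87.3]), 'n': 477}
   plane [-0.0152 -0.0177  0.0583]
bar {'rect': array([448. ,  15.3,  30.9, 124.5,  87.5]), 'circ': array([448. ,  15.2, 127.9]), 'ell': array([462.4,  19.7,  32.3, 148.9]), 'n': 162}
```

View pics/f1.png

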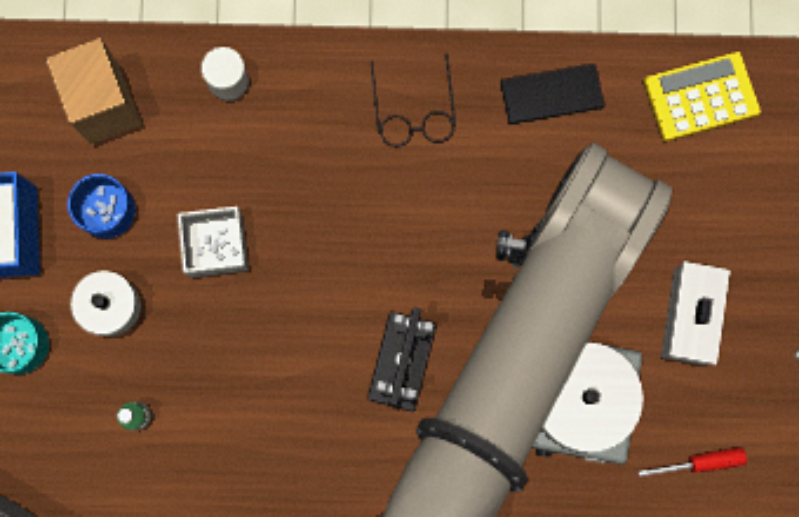

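View pics/f2.png

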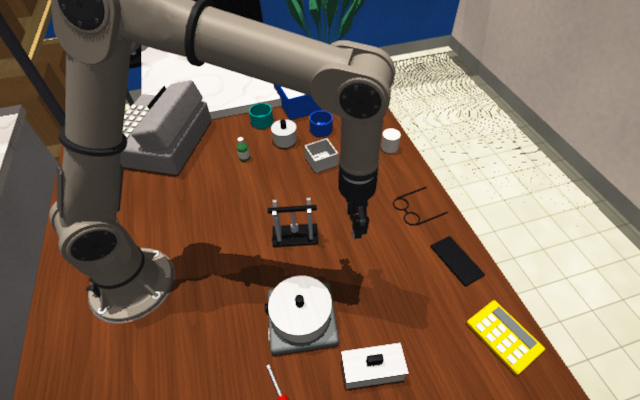

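All three lids look home. I'll refit the lid tilts robustly, since knob pixels bias the plain fit.

Run:
```python
from lidchk import *
for n in("top","side"):
    p,d,K,V=cam(n); P=pts(d,K,V)
    for k,c,z,ax in(("case",(.5215,-.395 if n=="top" else -.398),.054,1),("tin",(.5165,.430 if n=="top" else .426),.058,0),("pan",(.401,-.232),.0875,0)):
        R=P[...,:2]-c; th=np.radians(-9.6); a=R[...,0]*np.cos(th)+R[...,1]*np.sin(th); b=-R[...,0]*np.sin(th)+R[...,1]*np.cos(th)
        m=((abs(a)<.058)&(abs(b)<.026)) if ax else (np.hypot(a,b)<(.066 if k=="pan" else .038))
        m&=(np.hypot(a,b)>.02)&(p.min(2)>60); q=P[m]; A=np.c_[q[:,:2]-c,np.ones(len(q))]
        r=least_squares(lambda x:A@x-q[:,2],[0,0,z],loss="cauchy",f_scale=.001).x
        print(n,k,r.round(4),len(q))
```

```text
top case [-0.017  -0.0468  0.0536] 445
top tin [0.0118 0.0059 0.0585] 315
top pan [-0.0037  0.0028  0.0879] 992
side case [-0.0001  0.0052  0.0531] 1041
side tin [0.0101 0.0122 0.0568] 332
side pan [ 0.001  -0.003   0.0871] 2199
```

Run:
```python
from lidchk import *
for i in range(3):
    p,d,K,V=cam("top"); P=pts(d,K,V); c=(.5215,-.395)
    R=P[...,:2]-c; th=np.radians(-9.6); a=R[...,0]*np.cos(th)+R[...,1]*np.sin(th); b=-R[...,0]*np.sin(th)+R[...,1]*np.cos(th)
    for lo,hi in((-.026,-.012),(.012,.026)):
        m=(abs(a)<.055)&(b>lo)&(b<hi)&(p.min(2)>60); print(lo,np.median(P[m][:,2]).round(4),m.sum(),end=" | ")
    for lo,hi in((-.055,-.025),(.025,.055)):
        m=(abs(b)<.024)&(a>lo)&(a<hi)&(p.min(2)>60); print(lo,np.median(P[m][:,2]).round(4),m.sum(),end=" | ")
    print()
```

```text
-0.026 0.0535 132 | 0.012 0.0538 144 | -0.055 0.0539 136 | 0.025 0.0535 131 | 
-0.026 0.0533 134 | 0.012 0.0534 140 | -0.055 0.0534 133 | 0.025 0.0536 132 | 
-0.026 0.0539 128 | 0.012 0.0536 150 | -0.055 0.0537 137 | 0.025 0.0538 131 |
```

The case lid is level: both sides and both ends read 53.5 mm within 0.4 mm. The robot is clear of everything, so I'm handing in.

```bash
python3 -c "
from bench import ctrl
print(ctrl.finish_job()); print(ctrl.get_state()['t'])"
```

```text
the job is handed in; nothing more can be done
None
the job is handed in; nothing more can be done
```

The job is done and handed in at about 51 s on the robot's clock; no verdict was reported.

- **Stirring:** I swept the stirrer's foot round the pan about three and a half times, roughly 6–9 mm above the floor. I then hung the stirrer back in its rest and released it. All five beads were seen in the pan before it was covered. I judged their displacement from the pictures rather than bead by bead.
- **Lids:** The pan, tin and case lids are on their containers. There was no square lid on the bench, so the tub stays open. The case was knocked about 26 mm partway through, so I re-measured it and placed its lid at the new position.

| Lid | Plate top | Home height | Off centre |
|---|---|---|---|
| Pan | 87.9 mm | 88 mm | under 1 mm |
| Tin | 58.5 mm | 59 mm | about 2 mm |
| Case | 53.6 mm | 54 mm | about 1 mm |

- **Other last checks:** All three lids read level, within about 0.015 rad. The stirrer's bar sits over the rest's seat. The spectacles, bottle and screwdriver look unmoved, though I did not measure them. The gripper stands clear of everything.
- **Readings that disagreed:**
  - The side camera reads y 3–5 mm lower than the top camera, so I compared lid and container within the same view.
  - One top-view fit showed a 0.047 rad tilt on the case lid. Repeated readings of its edges (within 0.4 mm) and the side view (0.005 rad) did not bear that out.
  - Two fits of the bar's angle in the rest, one after each release, were contaminated by other points. I relied on its measured centre and the pictures for that.

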